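Unload the specimen warmer and leave it airing

ROBOT

A 6-joint arm with a two-finger parallel gripper is mounted at the origin on a cart in front of the work surface, level with it; the furniture and walls round the work are solid. World frame = base frame: x ahead of the robot, y to its left, z up, the work surface at z = 0. Lengths are in m, angles in rad, forces in N, time in s.
With the tool pointing down it reaches from about 0.35 to 0.85 m from the base axis. Payload 8.1 kg.
Tool frame: the origin (TCP) lies between the finger pads; the fingertips stand 14 mm ahead of it and the grasp point (between the pads) lies 5 mm behind it (robot.tip_reach is the z of the fingertips in the tool frame, in m); z points along the fingers, y is the line along which they close (so a half turn about z gives the same grasp; the last joint's range is limited). The gripper opens to 93 mm and grips with 3 to 60 N. Pads are 15 mm wide; open, the fingers measure 128 mm over their backs; the gripper's body (75 mm by 188 mm) begins 65 mm behind the grasp point.
Start: joints at [-1.235, 0.13, 1.488, -0, 1.523, -0.085], TCP at [0.245, -0.548, 0.206] pointing down, gripper open.
Joint ranges: [-2.96, 2.96], [-0.89, 2.26], [0.02, 2.5], [-1.34, 4.48], [0, 2.73], [-2.66, 2.66]. Speed limits (rad/s): [2.39, 2.39, 2.79, 3.14, 3.14, 3.14].

INTERFACE

Orientations are given as a rotation vector (axis times angle).
In Python, from plant import robot gives the robot as it stands. The module is installed in compiled form; this text tells all that it offers.
- The arm moves only by the shell command python3 -m handwheel 'ROWS' [FORCE]. ROWS is JSON, a list of rows, each a list of 7 numbers: the closure, from -1 (fully open) to 1 (shut), then the shift along the tool's x, y, z each as a share of 100 cm, from -1 to 1, then the turn, a rotation vector about the tool's x, y, z each as a share of 180 degrees, from -1 to 1. In form: [[grip, tx, ty, tz, rx, ry, rz], ...]. A call has 1 to 20 rows; each row is the pose to reach, as a shift and turn from the pose commanded when the call began, along the tool's axes at that moment, turning the shorter way round; what a row does not reach only later rows make up. A row lasts 1/8 s, in which the tool goes at most 62.5 mm and 10.7 degrees, less where a joint would pass 70% of its speed; a pose out of reach is approached as far as the arm can. A call with a number of a shift or a turn outside -1 to 1 is refused whole. A call with a gripper value outside its range is refused whole. The fingers move at their own pace and stop on an object; FORCE is the grip in N (left out, the last holds). Time passes only in rows, so rows that repeat a pose let the fingers close. It gives the time, the measured TCP pose, the force, the opening and the grip force at its end, in the units of the state.
- robot.read_state(): the state, without advancing time (a new reading comes with each control period).
- robot.read_camera(name): name is "side" or "top" or "wrist"; returns a dict with "frame" (400x640x3 uint8, red, green, blue), "fx", "fy", "cx", "cy" (pixels), "k1" (the pictures are not rectified: a ray, as slopes to the right and down, at radius r is drawn at 1 + k1 r^2 times it, then the intrinsics apply), "rvec" (rotation vector, rad) and "tvec" (3), from world to camera coordinates, as OpenCV has them; the wrist camera has in their place "T_tool_cam" (4x4, takes a point from camera to tool coordinates, whose origin is the TCP and whose axes are the flange's). Camera axes: x right, y down, z forward; pixel columns grow to the right and rows downward; lengths in m; the calibration is good to about 2 mm. A picture is of the moment at which its call begins: read the wrist's pose just before it. There is no depth.
- robot.close_job(): hands the job in; it is judged then, once.
Trained networks look in a picture, given as the dict that the camera call returned (one of the last four; its "shot" number tells which), for a name from the list of things; names that differ only in an ending like _2 or _b are one class to them, and where a whole thing is asked for, a point or a joint stands for the part that bears it (a point fixed in the world has none). Each returns a list of dicts, best first, with "conf" (0 to 1); they miss things now and then, are a little off and sometimes report something else, mostly with a low value. They report only what shows in the picture. A call takes as long as a camera call.
- robot.regions_of(picture, name): "mask" (400x640 bool, what is visible of it) and "rect" ([left, top, right, bottom] in pixels, round what is visible of it).
The state is a dict: "t": time; "q": joint angles; "dq": joint speeds; "joint_torque": joint torques, N m; "tool_pos": TCP position; "orientation": TCP orientation; "force": force on the tool from outside, world axes, zero at the start; "wrist_torque": the same for the moment, N m; "opening": finger opening in m; "gripper_force": force on a finger pad.
Only numpy, scipy, OpenCV 4.12 (cv2) and the standard library are available. Lean on these libraries where they do the work, as an engineer would, in place of code of your own. Each camera call takes 0.05 s, during which the arm holds its last target. There are 200 camera calls.

TASK

Unload the specimen warmer: turn its selector to the white mark (off), raise the clear guard flap right back, swing the yellow prop stay up to its stop and lower the flap until it rests on the stay. Then take every specimen pot off the warmer's deck and stand it upright in the blue tray. Last, turn the selector to the blue mark (airing) and leave the flap propped open; do not disturb the timer or the film roll.

Things in the scene. Friction and masses are not known exactly. Their poses are not given: they have to be found in the camera images.
- warmer: Specimen warmer, a fixed white instrument; origin under it on the worktop; x points to its rear (away from the robot at yaw 0), y to its left, z up; offsets in mm called 'warmer x, y, z' are in this frame. It covers x -118 to +135, y -118 to +184. Behind the deck a housing 108 high (x 83 to 135) carries the flap's hinge.
- deck (a point): Centre of the top of the warmer's open steel deck, on which the pots stand, at warmer x -45, y +10, z 18. A low rim, 6 thick, top at z 30, surrounds it; inside the rim the deck reaches x -112 to +22, y -72 to +92.
- console (a point): Centre of the top of the control console left of the deck: 166 long in x, 84 wide in y, top at warmer z 83. It carries the selector, whose axis stands at warmer x -20, y +142, with four round coloured marks of 9 diameter around the knob, 34 from its axis, on its far side.
- bracket (a point): Middle of the top edge of the thin bracket plate right of the deck, which carries the prop stay: warmer x -59 to +91, y -116 to -110, top at z 90.
- selector (a joint): Selector knob on a vertical axis, rad, grows clockwise seen from above. Sprung detents: 0 white mark (off), 0.6 yellow (warm), 1.2 red (hot), 1.8 blue (airing fan); end stops 0.06 beyond. The white pointer line shows the setting: in the warmer's frame it points at 0.9 minus this value (anticlockwise from +x). 0.12 N m turns it; left within 0.2 of a detent it springs to it.
- selector_grip (a point): Point on the selector's axis, 24 above the console's top. The black knob is a bar 50 long and 13 thick, its top 12 above this point; it stands on a disc of 52 diameter whose top is 15 below this point. The bar lies along the pointer's direction; one end of it carries the white pointer line. (The point's own x axis is not the pointer's: use the joint value.)
- flap (a joint): Clear guard flap with a steel frame, over the deck; 0 = closed (level, 118 above the worktop), grows as its front edge rises, rad; back stop 1.85. Turns about the warmer's y direction at its rear edge. A stiff hinge holds it wherever it is left; 2 to 4 N at the handle moves it. Lowered onto the raised stay it rests at 1.50. It must stand above 1.75 for the stay to pass under its lug.
- flap_handle (a point): Middle of the orange round bar handle, 10 diameter, 100 long, parallel to the hinge and 205 from it, 35 beyond the flap's front edge (frame 6 thick, 190 wide); free on all sides between its two end rods.
- flap_hinge (a point): Middle of the flap's hinge axis, at warmer x 95, y 0, z 118. The axis is the warmer's y axis direction.
- stay (a joint): Yellow prop stay, a flat bar 166 long at the warmer's right side, turning about its front end (point stay_pivot); 0 = folded flat, its tip to the rear; grows as the tip rises, rad; stop at 0.779. Friction holds it where it is left (about 1 N at the peg moves it). The steel lug on the flap's right edge, 97 from the hinge, rests on its rubber tip of 14 diameter.
- stay_peg (a point): Grip point on the red round peg of the stay: 10 diameter, sticking out 50 to the right (along the warmer's -y) from the bar; this point is on the peg's axis, 32 out from the middle of the bar and 18 from the peg's free end, 95 from the pivot; at warmer x 55, y -148, z 98 when folded.
- stay_pivot (a point): Point on the stay's turning axis, at warmer x -40, y -148, z 98, in the plane in which stay_peg moves.
- tray: Shallow blue open tray, fixed, 180 x 180, 18 high, walls and floor 4 thick, inside 172 x 172; origin at the centre of its underside, z up.
- pot_1_mid (a point): Squat white specimen pot with a ribbed red screw cap: its centre half-way up (20 above its foot), z along its axis. 41 diameter from the foot to 27, cap 44 diameter from 27 to the flat top at 40; about 50 g, heavy at the foot. Stands on the warmer's deck, about 55 or more from its neighbours centre to centre; two to four of the pots are there (None if absent).
- pot_2_mid (a point): Squat white specimen pot with a ribbed blue screw cap: its centre half-way up (20 above its foot), z along its axis. 41 diameter from the foot to 27, cap 44 diameter from 27 to the flat top at 40; about 50 g, heavy at the foot. Stands on the warmer's deck, about 55 or more from its neighbours centre to centre; two to four of the pots are there (None if absent).
- pot_3_mid (a point): Squat white specimen pot with a ribbed yellow screw cap: its centre half-way up (20 above its foot), z along its axis. 41 diameter from the foot to 27, cap 44 diameter from 27 to the flat top at 40; about 50 g, heavy at the foot. Stands on the warmer's deck, about 55 or more from its neighbours centre to centre; two to four of the pots are there (None if absent).
- pot_4_mid (a point): Squat white specimen pot with a ribbed green screw cap: its centre half-way up (20 above its foot), z along its axis. 41 diameter from the foot to 27, cap 44 diameter from 27 to the flat top at 40; about 50 g, heavy at the foot. Stands on the warmer's deck, about 55 or more from its neighbours centre to centre; two to four of the pots are there (None if absent).
- timer_1: White bench timer, 58 x 66 x 66, loose, bystander; origin under it.
- film_1: Roll of sealing film, 60 diameter, 50 high, loose, bystander; origin under it.

How it is judged:
On the way, in this order (a step that is already met when the one before it is completed fails the run):
1. the selector is turned to the white mark (off) (value of joint selector below 0.12 rad), for 0.2 s.
2. the flap is raised right back (value of joint flap above 1.7 rad), for 0.1 s.
3. the stay is swung up to its stop with the flap still above it (value of joint stay above 0.73 rad and value of joint flap above 1.6 rad), for 0.2 s.
4. the flap is lowered onto the stay (value of joint stay above 0.73 rad and value of joint flap between 1.42 and 1.57 rad), for 0.2 s.
5. every pot stands upright in the tray, the flap still propped and the selector still off (all of step 4 and x of pot_1_mid in the frame of tray between -0.078 and 0.078 m and y of pot_1_mid in the frame of tray between -0.078 and 0.078 m and z of pot_1_mid in the frame of tray between 0.016 and 0.031 m and angle between each of pot_1_mid, pot_2_mid, pot_3_mid, pot_4_mid's own z axis and vertical below 0.15 rad and x of pot_2_mid in the frame of tray between -0.078 and 0.078 m and y of pot_2_mid in the frame of tray between -0.078 and 0.078 m and z of pot_2_mid in the frame of tray between 0.016 and 0.031 m and x of pot_3_mid in the frame of tray between -0.078 and 0.078 m and y of pot_3_mid in the frame of tray between -0.078 and 0.078 m and z of pot_3_mid in the frame of tray between 0.016 and 0.031 m and x of pot_4_mid in the frame of tray between -0.078 and 0.078 m and y of pot_4_mid in the frame of tray between -0.078 and 0.078 m and z of pot_4_mid in the frame of tray between 0.016 and 0.031 m and value of joint selector below 0.12 rad), for 0.2 s.
6. the selector is turned to the blue mark (airing) (value of joint selector above 1.68 rad), for 0.2 s.
At the end, for the whole second after the job is handed in: Every pot that was there stands upright (within 0.15 rad) at rest on the floor of the tray; the stay is at its stop (above 0.73 rad) with the flap resting on it (1.42 to 1.57 rad); the selector is at the blue mark (above 1.68 rad) (all of step 4 and x of pot_1_mid in the frame of tray between -0.078 and 0.078 m and y of pot_1_mid in the frame of tray between -0.078 and 0.078 m and z of pot_1_mid in the frame of tray between 0.016 and 0.031 m and angle between each of pot_1_mid, pot_2_mid, pot_3_mid, pot_4_mid's own z axis and vertical below 0.15 rad and x of pot_2_mid in the frame of tray between -0.078 and 0.078 m and y of pot_2_mid in the frame of tray between -0.078 and 0.078 m and z of pot_2_mid in the frame of tray between 0.016 and 0.031 m and x of pot_3_mid in the frame of tray between -0.078 and 0.078 m and y of pot_3_mid in the frame of tray between -0.078 and 0.078 m and z of pot_3_mid in the frame of tray between 0.016 and 0.031 m and x of pot_4_mid in the frame of tray between -0.078 and 0.078 m and y of pot_4_mid in the frame of tray between -0.078 and 0.078 m and z of pot_4_mid in the frame of tray between 0.016 and 0.031 m and value of joint selector above 1.68 rad and linear speed of each of pot_1, pot_2, pot_3, pot_4 below 0.03 m/s); the robot touches nothing.
It fails at once if the timer or the film roll is shifted by more than 3 cm (distance of any of timer_1, film_1 from where it was at the start of the episode above 0.03 m).
Of pot_1, pot_2, pot_3, pot_4 only 2 to 4 are there at a start; the rules pass over those that are not, and their reading is None.
At some moment in a run one of pot_1, pot_2, pot_3, pot_4 may be knocked a few centimetres aside while the robot is not near it.
Once in a run the grip may slacken for a moment while it holds something.
It also fails if it takes over 210 s, if anything falls off the work surface, if the arm or the gripper's body presses on something with over 40 N, if the wrist force passes 120 N, or if a joint passes its speed limit or range.

## Working session

There is one attempt and no reset: what is moved stays moved. The work goes in short steps, Python scripts to look and compute and a shell command to move; the robot and the scene stay as the last step left them, time stands still between calls to the robot, and variables do not carry over. Pictures are saved under pics/ and viewed, at most 14 in all, crops included, and the job is handed in when it is done.

```bash
mkdir -p pics; ls; cat > h.py <<'E'
import numpy as np, cv2
from plant import robot
from scipy.spatial.transform import Rotation as R
def snap(n,f=None):
    c=robot.read_camera(n)
    if f: cv2.imwrite('pics/'+f,c['frame'][:,:,::-1])
    return c
def cam(c,st=None):
    K=np.array([[c['fx'],0,c['cx']],[0,c['fy'],c['cy']],[0,0,1.]])
    if 'rvec' in c:
        Rw=R.from_rotvec(np.ravel(c['rvec'])).as_matrix(); t=np.ravel(c['tvec'])
    else:
        T=np.eye(4); T[:3,:3]=R.from_rotvec(st['orientation']).as_matrix(); T[:3,3]=st['tool_pos']
        W=np.linalg.inv(T@np.array(c['T_tool_cam'])); Rw=W[:3,:3]; t=W[:3,3]
    return K,np.array([c['k1'],0,0,0.]),Rw,t
def proj(c,P,st=None):
    K,d,Rw,t=cam(c,st)
    return cv2.projectPoints(np.array(P,float).reshape(-1,3),cv2.Rodrigues(Rw)[0],t,K,d)[0][:,0]
def atz(c,uv,z,st=None):
    K,d,Rw,t=cam(c,st)
    s=cv2.undistortPoints(np.array(uv,float).reshape(-1,1,2),K,d)[:,0]
    r=np.c_[s,np.ones(len(s))]@Rw; o=-Rw.T@t
    return o+r*((z-o[2])/r[:,2])[:,None]
def cen(m):
    y,x=np.nonzero(m); return np.array([x.mean(),y.mean()])
E
python3 - <<'E'
from h import *
for n in ('top','side'):
    c=snap(n,n+'0.png'); K,d,Rw,t=cam(c); print(n,K[0,0],c['k1'],-Rw.T@t,Rw[2])
    for k in ['warmer','selector','flap_handle','stay_peg','tray','pot_1_mid','timer_1','film_1']:
        for r in robot.regions_of(c,k)[:6]: print(k,round(r['conf'],2),np.round(r['rect']),cen(r['mask']).round(1))
print(robot.read_state())
E
```

```text
pics
top 453.6698456387178 -0.08769956927918245 [ 0.31711255 -0.01828299  1.17065845] [ 0.15652791  0.01404269 -0.9875737 ]
warmer 0.58 [281. 124. 426. 233.] [345.1 175.4]
selector 0.64 [288. 178. 308. 200.] [298.9 190.2]
selector 0.57 [318. 142. 412. 229.] [359.3 178.1]
flap_handle 0.7 [318. 142. 413. 228.] [359.4 178.5]
flap_handle 0.65 [270. 237. 294. 258.] [280.4 248.7]
flap_handle 0.42 [284. 125. 414. 230.] [345.2 175.5]
stay_peg 0.56 [400. 123. 425. 198.] [408.7 156.5]
tray 0.7 [289. 181. 306. 203.] [298.4 190.3]
tray 0.63 [158. 160. 234. 230.] [196.2 194.6]
tray 0.62 [317. 140. 414. 227.] [359.8 178.7]
pot_1_mid 0.38 [293. 180. 310. 204.] [298.5 189.8]
timer_1 0.66 [269. 235. 293. 257.] [280.5 248.5]
film_1 0.59 [437. 229. 469. 259.] [453.5 245.1]
side 517.4099816311464 -0.15748034600141472 [-0.16697752  0.97650821  0.93328041] [ 0.4519494  -0.68062866 -0.57661631]
warmer 0.78 [251. 147. 374. 244.] [313.  194.2]
selector 0.74 [299. 196. 313. 212.] [306.7 203.6]
flap_handle 0.8 [284. 149. 369. 195.] [326.4 171.2]
flap_handle 0.28 [301. 191. 316. 213.] [307.  203.7]
stay_peg 0.6
[... 306 characters left out ...]
3. 213.] [306.9 202.9]
{'t': 0.9, 'q': array([-1.23538151e+00,  1.30391399e-01,  1.48818968e+00, -2.59956742e-05,
        1.52299488e+00, -8.53938570e-02]), 'dq': array([-0.00043502, -0.00018213,  0.00080254,  0.00164757,  0.00035954,
        0.00080614]), 'joint_torque': array([ 1.13215283e-03, -5.59758425e+01, -4.92058611e+01,  7.68059492e-02,
        2.24499358e-02,  2.68291544e-06]), 'tool_pos': array([ 0.2451174 , -0.5476595 ,  0.20554603]), 'orientation': array([ 3.07228992e+00,  6.56136165e-01, -3.71996796e-05]), 'force': array([-0.17164918,  0.48956843, -0.06010854]), 'wrist_torque': array([-0.03766311, -0.01017386,  0.02326395]), 'gripper_force': 0.0, 'opening': 0.09270918765645796}
```

```bash
python3 - <<'E'
import cv2,numpy as np
a=cv2.imread('pics/top0.png')[110:270,140:480]; b=cv2.imread('pics/side0.png')[130:340,180:430]
cv2.imwrite('pics/a.png',cv2.resize(a,None,fx=2.35,fy=2.35,interpolation=cv2.INTER_CUBIC))
cv2.imwrite('pics/b.png',cv2.resize(b,None,fx=2.8,fy=2.8,interpolation=cv2.INTER_CUBIC))
E
```

```text
(no output)
```

View pics/a.png

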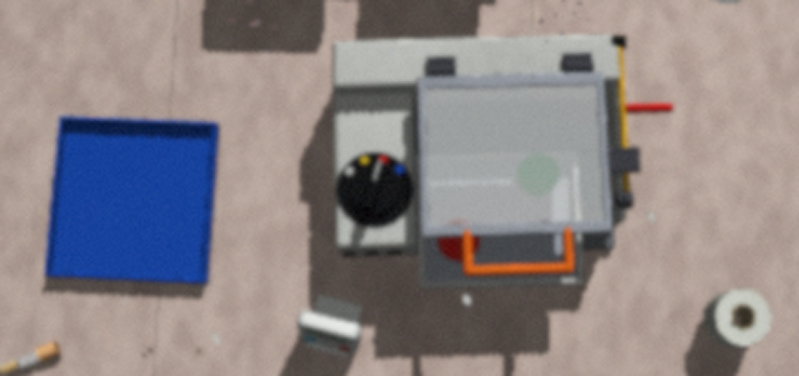

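View pics/b.png

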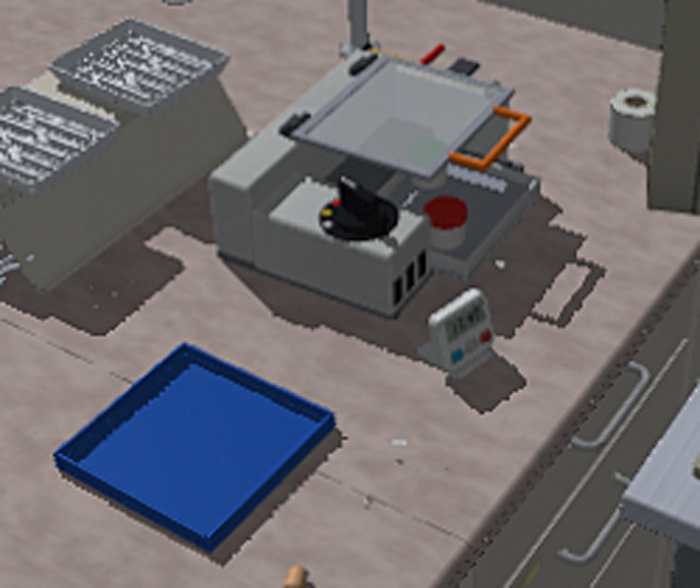

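Both views show two pots (red cap front-left of the deck, green under the flap). The flap is closed, the stay folded and the pointer is near red. Handle corners are at top px (339,224) and (383,224), the disc at (299,190) and the peg end at (425.5,155.5).

```bash
cat >> h.py <<'E'
def fit(pts,c):
    from scipy.optimize import least_squares
    W=np.array([p[0] for p in pts])/1000; U=np.array([p[1] for p in pts])
    def tw(v,W): 
        co,s=np.cos(v[2]),np.sin(v[2]); return np.c_[v[0]+co*W[:,0]-s*W[:,1],v[1]+s*W[:,0]+co*W[:,1],W[:,2]]
    r=least_squares(lambda v:(proj(c,tw(v,W))-U).ravel(),[0.5,0,0]); return r.x,r.fun.reshape(-1,2)
E
python3 - <<'E'
from h import *
c=snap('top'); s=lambda x,y:(140+(x+.5)/2.35-.5,110+(y+.5)/2.35-.5)
P=[((-110,47,118),s(468,268)),((-110,-47,118),s(572,268)),((-20,142,92),s(374,189)),((55,-166,98),s(671,107)),
((135,184,108),s(335,40)),((-103,142-42,83),s(408,249)),((-103,142+42,83),s(336,247))]
v,f=fit(P,c); print(v,np.round(f,1))
for k in ['tray']:
    q=atz(c,[s(62,118),s(218,124),s(207,284),s(47,277)],0.018); print(q.round(3),q.mean(0),np.linalg.norm(q-np.roll(q,1,0),axis=1))
print(atz(c,[s(459,241),s(538,174)],0.058),'pots')
print(atz(c,[s(742,318)],0.05),atz(c,[s(330,325)],0.06))
c=snap('side'); s=lambda x,y:(180+(x+.5)/2.8-.5,130+(y+.5)/2.8-.5)
P=[((-20,142,92),s(359,216)),((-118,184,83),s(394,275)),((135,184,108),s(211,185)),((-110,-47,118),s(528,120)),((-110,47,118),s(485,163))]
v,f=fit(P,c); print(v,np.round(f,1))
print(atz(c,[s(446,212),s(428,152)],0.058),'pots')
q=atz(c,[s(185,345),s(334,416),s(209,549),s(55,458)],0.018); print(q.round(3),q.mean(0))
E
```

```text
[ 0.53504309 -0.10638056  0.02320604] [[ 0.3 -1.5]
 [-3.6 -1.5]
 [ 0.4 -4.1]
 [ 0.6  0.4]
 [ 0.1 -4.3]
 [ 3.2  5. ]
 [-1.   5.8]]
[[0.587 0.393 0.018]
 [0.583 0.216 0.018]
 [0.405 0.218 0.018]
 [0.407 0.396 0.018]] [0.49566381 0.30569168 0.018     ] [0.17920088 0.17758012 0.17843202 0.1780633 ]
[[ 0.45444444 -0.05367359  0.058     ]
 [ 0.528165   -0.13608848  0.058     ]] pots
[[ 0.38112869 -0.35388649  0.05      ]] [[0.36286542 0.07843482 0.06      ]]
[ 0.5266807  -0.10165775 -0.01450647] [[-2.4 -1.4]
 [ 6.5 -0. ]
 [-3.  -4.8]
 [-0.2  2.8]
 [-1.5  3. ]]
[[ 0.45407636 -0.04712977  0.058     ]
 [ 0.52805825 -0.13129752  0.058     ]] pots
[[0.583 0.221 0.018]
 [0.407 0.225 0.018]
 [0.405 0.408 0.018]
 [0.585 0.4   0.018]] [0.49498167 0.31334193 0.018     ]
```

```bash
python3 - <<'E'
from h import *
c=snap('top'); s=lambda x,y:(140+(x+.5)/2.35-.5,110+(y+.5)/2.35-.5)
P=[((-110,50,118),s(466,268)),((-110,-50,118),s(575,268)),((-20,142,92),s(374,189)),((55,-166,98),s(671,107)),
((135,184,108),s(335,40)),((-83,100,83),s(408,249)),((-83,184,83),s(336,247))]
v,f=fit(P,c); print(v,np.round(f,1))
c=snap('side'); s=lambda x,y:(180+(x+.5)/2.8-.5,130+(y+.5)/2.8-.5)
P=[((-20,142,92),s(359,216)),((-83,184,83),s(394,275)),((135,184,108),s(211,185)),((-110,-50,118),s(528,120)),((-110,50,118),s(485,163))]
v,f=fit(P,c); print(v,np.round(f,1))
E
```

```text
[ 0.53063617 -0.10587834  0.04513005] [[ 0.7  0.8]
 [-2.8 -0.1]
 [ 0.3 -1. ]
 [-0.2  0.7]
 [-1.4 -0.9]
 [ 3.7 -0.5]
 [-0.4  1. ]]
[ 0.52732828 -0.09775306  0.07448849] [[ 0.8  0.2]
 [ 1.2 -3.3]
 [-2.  -0.4]
 [-0.3  0.9]
 [ 0.1  2.9]]
```

```bash
cat >> h.py <<'E'
WP=[0.530,-0.104,0.045]
def w2(p,WP=None):
    v=WP or globals()['WP']; p=np.array(p,float)/1000; c,s=np.cos(v[2]),np.sin(v[2])
    return np.array([v[0]+c*p[0]-s*p[1],v[1]+s*p[0]+c*p[1],p[2]])
def down(a):  # tool pointing down, tool y (closing line) at world angle a
    y=np.array([np.cos(a),np.sin(a),0]); z=np.array([0,0,-1.]); return np.c_[np.cross(y,z),y,z]
def go(*targets):
    """targets: (pos, Rmat or yaw); rows relative to current pose"""
    st=robot.read_state(); R0=R.from_rotvec(st['orientation']).as_matrix()
    print('t',round(st['t'],1),'q',st['q'].round(2),'pos',st['tool_pos'].round(3))
    for p,a in targets:
        Rt=down(a) if np.isscalar(a) else a
        d=R0.T@(np.array(p)-st['tool_pos']); r=R.from_matrix(R0.T@Rt).as_rotvec()
        print('rows>=',int(np.ceil(max(np.linalg.norm(d)/.0625,np.degrees(np.linalg.norm(r))/10.7))),np.round(np.r_[d,r/np.pi],4).tolist())
E
python3 -c "
from h import *
go(((.3,-.45,.38),-1.5),((.47,-.03,.38),-1.82))"
```

```text
t 1.1 q [-1.24  0.13  1.49  0.    1.52 -0.09] pos [ 0.245 -0.548  0.206]
rows>= 4 [0.09, -0.0667, -0.1744, 0.0, -0.0, 0.1114]
rows>= 10 [0.4167, -0.3807, -0.1744, 0.0, -0.0, 0.2133]
```

```bash
python3 -m handwheel '[[-1,0.09,-0.067,-0.174,0,0,0.11],[-1,0.09,-0.067,-0.174,0,0,0.11],[-1,0.09,-0.067,-0.174,0,0,0.11],[-1,0.417,-0.381,-0.174,0,0,0.213],[-1,0.417,-0.381,-0.174,0,0,0.213],[-1,0.417,-0.381,-0.174,0,0,0.213],[-1,0.417,-0.381,-0.174,0,0,0.213],[-1,0.417,-0.381,-0.174,0,0,0.213],[-1,0.417,-0.381,-0.174,0,0,0.213],[0.3,0.417,-0.381,-0.174,0,0,0.213],[0.3,0.417,-0.381,-0.174,0,0,0.213],[0.3,0.417,-0.381,-0.174,0,0,0.213],[0.3,0.417,-0.381,-0.174,0,0,0.213],[0.3,0.417,-0.381,-0.174,0,0,0.213],[0.3,0.417,-0.381,-0.174,0,0,0.213]]' 20
python3 -c "
from h import *
st=robot.read_state(); print(st['q'],st['opening']); c=snap('wrist','w1.png'); print(c['T_tool_cam'],c['fx'])
for k in ['selector','flap_handle','pot_1_mid']:
  for r in robot.regions_of(c,k)[:6]: print(k,round(r['conf'],2),np.round(r['rect']),cen(r['mask']).round(1))
pts=[w2(p) for p in [(-20,142,92),(-110,50,118),(-110,-50,118),(-83,100,83),(-83,184,83)]]
print(proj(c,pts,st).round(0))
"
```

```text
t: 2.98
tool_pos: [0.4699, -0.0305, 0.3796]
orientation: [3.117, -0.392, 0.0]
force: [0.1, -0.3, -0.0]
opening: 0.0376
gripper_force: 0.0
[-1.73688069e-01 -2.21577697e-01  1.51555404e+00 -9.56872290e-05
  1.84745242e+00  1.64714550e+00] 0.03761022082499128
[[ 2.07451111e-04 -9.71417904e-01 -2.37375678e-01  6.64359589e-02]
 [ 9.99999874e-01  9.29704638e-05  4.93470574e-04  5.65657062e-04]
 [-4.57297224e-04 -2.37375750e-01  9.71417801e-01 -1.80830186e-01]
 [ 0.00000000e+00  0.00000000e+00  0.00000000e+00  1.00000000e+00]] 307.5687327560812
selector 0.82 [261. 142. 292. 181.] [276.3 162.1]
flap_handle 0.8 [279.  34. 455. 207.] [367.2 114.1]
[[275. 162.]
 [351. 204.]
 [416. 185.]
 [314. 192.]
 [264. 207.]]
```

View pics/w1.png

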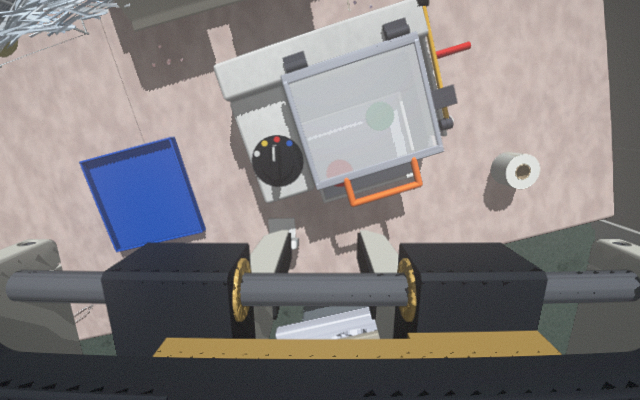

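Wrist view: handle corners are at (352,204) and (419,187), the disc at (277,160) and the peg tip at (470,44). The pointer is up, at red (1.2). The prediction agrees to within about 2 px.

```bash
cat >> h.py <<'E'
def fitw(W,U,c,st):
    from scipy.optimize import least_squares
    g=lambda v:(proj(c,[w2(p,list(v)) for p in W],st)-np.array(U)).ravel()
    r=least_squares(g,WP); return r.x,r.fun.reshape(-1,2)
E
python3 -c "
from h import *
st=robot.read_state(); c=snap('wrist')
v,f=fitw([(-20,142,92),(-110,50,118),(-110,-50,118),(55,-166,98),(135,184,108),(-83,184,83)],[(277,160),(351,204),(420,187),(470,45),(216,66),(267,200)],c,st);print(v,f.round(1))
p=w2((-20,142,112)); q=p+[0,0,.04]
go((q,-1.825),(p,-1.825))
# turn arc for unscrewing about tool z
"
```

```text
[ 0.53050338 -0.10954038  0.03601204] [[ 1.3  0.2]
 [ 2.8 -1. ]
 [-0.4 -2.7]
 [-0.   3.1]
 [-3.1 -3.7]
 [-0.5  4.9]]
t 3.2 q [-0.17 -0.22  1.52  0.    1.85  1.65] pos [ 0.47 -0.03  0.38]
rows>= 4 [0.0161, -0.073, 0.2276, -0.0, -0.0, 0.0017]
rows>= 5 [0.0161, -0.073, 0.2676, -0.0, -0.0, 0.0017]
```

```bash
python3 -m handwheel '[[0.3,0.016,-0.073,0.16,0,0,0],[0.3,0.016,-0.073,0.16,0,0,0],[0.3,0.016,-0.073,0.16,0,0,0],[0.3,0.016,-0.073,0.16,0,0,0]]'
python3 -c "
from h import *
st=robot.read_state(); c=snap('wrist','w2.png')
for r in robot.regions_of(c,'selector')[:3]: print(round(r['conf'],2),np.round(r['rect']),cen(r['mask']).round(1))
print(proj(c,[w2((-20,142,92)),w2((-20,142,119)),st['tool_pos']],st).round(0))
cv2.imwrite('pics/w2.png',cv2.resize(c['frame'][:280,150:480,::-1],None,fx=2,fy=2))
"
```

```text
t: 3.72
tool_pos: [0.5008, 0.0383, 0.215]
orientation: [3.117, -0.386, -0.013]
force: [0.2, -0.5, 0.0]
opening: 0.0322
gripper_force: 0.0
0.81 [301. 164. 354. 226.] [326.1 191.2]
[[324. 192.]
 [324. 198.]
 [323. 238.]]
```

View pics/w2.png

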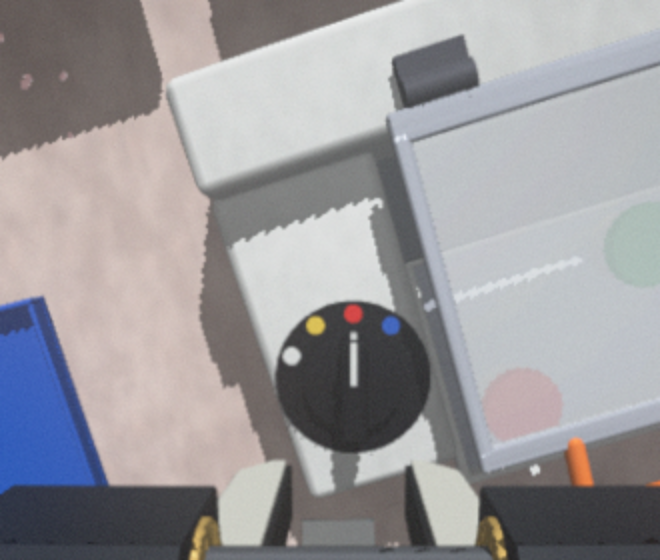

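The disc centre is at px (326,188), about 2 mm right of and 2 mm above my prediction. The pointer is at red and lined up with the tool's x axis. Descending.

```bash
python3 -c "
from h import *
go((w2((-20,142,112)),-1.817))
print(w2((-20,142,0)))"
```

```text
t 3.8 q [-0.03 -0.14  1.73 -0.    1.55  1.79] pos [0.504 0.037 0.221]
rows>= 2 [-0.0, 0.0, 0.1086, 0.0001, -0.0001, -0.0005]
[0.5036324  0.03695655 0.        ]
```

```bash
python3 -m handwheel '[[0.3,0.002,0.0015,0.05,0,0,0],[0.3,0.002,0.0015,0.08,0,0,0],[0.3,0.002,0.0015,0.1,0,0,0],[0.3,0.002,0.0015,0.109,0,0,0],[0.3,0.002,0.0015,0.109,0,0,0],[1,0.002,0.0015,0.109,0,0,0],[1,0.002,0.0015,0.109,0,0,0],[1,0.002,0.0015,0.109,0,0,0],[1,0.002,0.0015,0.109,0,0,0]]' 25
```

```text
t: 4.95
tool_pos: [0.5052, 0.0354, 0.1107]
orientation: [-3.117, 0.389, -0.0]
force: [0.0, 0.9, -0.1]
opening: 0.0009
gripper_force: 0.0
```

```bash
python3 -c "
from h import *
print(robot.read_state())
c=snap('wrist','w3.png'); d=snap('side')
a=cv2.resize(c['frame'][60:300,150:480,::-1],None,fx=1.2,fy=1.2);b=cv2.resize(d['frame'][150:250,260:390,::-1],(396,288))
cv2.imwrite('pics/w3.png',np.hstack([a,b]))
"
```

```text
{'t': 4.95, 'q': array([-3.13484344e-02, -5.77467671e-02,  1.85699703e+00,  1.56291405e-06,
        1.34218681e+00,  1.78768941e+00]), 'dq': array([ 5.55700921e-04,  2.45882144e-03,  1.89696146e-03, -4.17219574e-04,
       -1.83225322e-03, -5.79870194e-05]), 'joint_torque': array([-1.35410737e-02, -4.42117059e+01, -4.72093570e+01, -3.43513311e-03,
       -8.15000315e-02, -3.65674168e-04]), 'tool_pos': array([0.50518625, 0.03538378, 0.11069872]), 'orientation': array([-3.11740819e+00,  3.88934996e-01, -2.43099241e-04]), 'force': array([ 0.00841197,  0.88839084, -0.13106727]), 'wrist_torque': array([ 0.07199258,  0.06789118, -0.0148527 ]), 'gripper_force': 0.0, 'opening': 0.0009470337025326913}
```

View pics/w3.png

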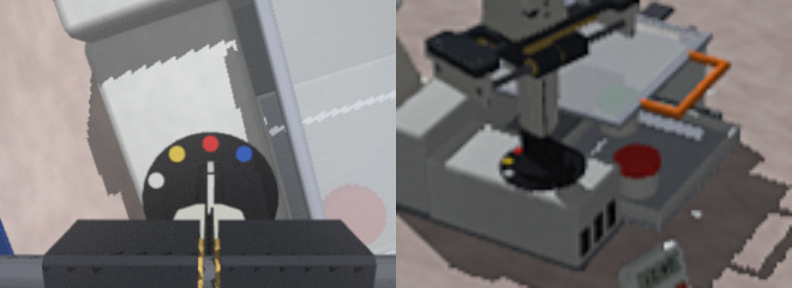

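```bash
python3 -c "
from h import *
st=robot.read_state(); d=snap('side'); c=snap('wrist')
p=st['tool_pos']
print(robot.__class__, getattr(robot,'tip_reach',None))
pts=[p-[0,0,.014],p,w2((-20,142,92)),w2((-20,142,119)),w2((5,134,119)),w2((-44,149,119))]
print(proj(d,pts).round(1)); u=proj(c,pts,st); print(((u-[150,60])*1.2).round(0))
b=cv2.resize(d['frame'][170:220,285:330,::-1],(540,600),interpolation=cv2.INTER_CUBIC)
cv2.imwrite('pics/s3.png',b)
"
```

```text
<class 'host.Robot'> 0.014
[[307.6 203.5]
 [307.4 199.4]
 [307.8 205.3]
 [307.5 197.3]
 [301.3 193.3]
 [313.7 201.1]]
[[207. 205.]
 [207. 213.]
 [205. 205.]
 [205. 223.]
 [206. 172.]
 [205. 268.]]
```

View pics/s3.png

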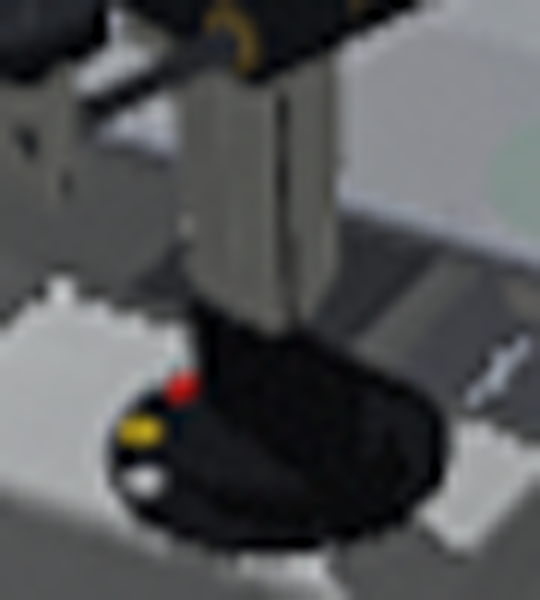

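```bash
python3 -c "
from h import *
from scipy.optimize import least_squares
st=robot.read_state(); c=snap('wrist'); f=c['frame'].astype(int)
# find mark centroids
hsv=cv2.cvtColor(c['frame'],cv2.COLOR_RGB2HSV); U=[]
for lo,hi in [((0,0,150),(180,60,255)),((20,120,100),(35,255,255)),((0,150,80),(8,255,255)),((105,120,80),(125,255,255))]:
    m=cv2.inRange(hsv,lo,hi); n,l,s,ce=cv2.connectedComponentsWithStats(m[160:225,255:380])
    U.append([ (ce[i]+[255,160]).round(1).tolist()+[int(s[i,4])] for i in range(1,n) if 20<s[i,4]<400]); print(U[-1])
U=np.array([u[0][:2] for u in U])
def g(v):
    W=[w2((-20+34*np.cos(.9-a),142+34*np.sin(.9-a),85)) for a in (0,.6,1.2,1.8)]; ct=w2((-20,142,85))
    q=np.array(W)-ct; co,s=np.cos(v[3]),np.sin(v[3]); q=np.c_[co*q[:,0]-s*q[:,1],s*q[:,0]+co*q[:,1],q[:,2]]+ct+v[:3]
    return (proj(c,q,st)-U).ravel()
r=least_squares(g,[0,0,0,0]); print(r.x,r.fun.round(1))
"
```

```text
[[377.0, 168.9, 31], [325.0, 198.5, 40], [279.5, 209.9, 131], [325.0, 214.7, 98]]
[[297.0, 187.7, 147]]
[[324.9, 179.2, 128]]
[[352.9, 187.6, 152]]
[-0.11157185 -0.04011749 -0.92211633  2.40705253] [-31.9  13.6  42.7  -4.3  10.    1.9 -20.7 -11.1]
```

```bash
python3 -c "
from h import *
from scipy.optimize import least_squares
st=robot.read_state(); c=snap('wrist')
U=np.array([(279.5,209.9),(297,187.7),(324.9,179.2),(352.9,187.6)])
def g(v):
    W=[w2((-20+34*np.cos(.9-a),142+34*np.sin(.9-a),85)) for a in (0,.6,1.2,1.8)]; ct=w2((-20,142,85))
    q=np.array(W)-ct; co,s=np.cos(v[3]),np.sin(v[3]); q=np.c_[co*q[:,0]-s*q[:,1],s*q[:,0]+co*q[:,1],q[:,2]]+ct+v[:3]
    return (proj(c,q,st)-U).ravel()
r=least_squares(g,[0,0,0,0]); print(r.x,r.fun.round(1))
K,d,Rw,t=cam(c,st)
for p in [(0,0,.014),(.0075,0,.014),(.0075,0,-.006),(.0075,.015,.014),(.0075,.015,-.006),(.0075,0,-.026)]:
    Rt=R.from_rotvec(st['orientation']).as_matrix(); print(p,proj(c,Rt@np.array(p)+st['tool_pos'],st).round(0))
cv2.imwrite('pics/w4.png',cv2.resize(c['frame'][150:260,260:390,::-1],None,fx=6,fy=5,interpolation=cv2.INTER_CUBIC))
"
```

```text
[-0.00027687 -0.00267925 -0.00112743  0.00780243] [ 0.1  0.  -0.1  0.   0.  -0.1 -0.   0.1]
(0, 0, 0.014) [[323. 231.]]
(0.0075, 0, 0.014) [[323. 220.]]
(0.0075, 0, -0.006) [[323. 229.]]
(0.0075, 0.015, 0.014) [[346. 220.]]
(0.0075, 0.015, -0.006) [[348. 229.]]
(0.0075, 0, -0.026) [[323. 241.]]
```

View pics/w4.png

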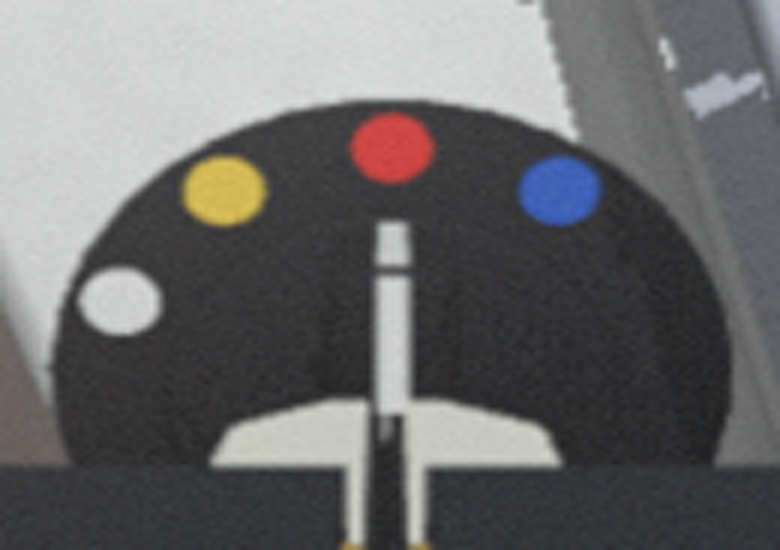

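```bash
python3 -m handwheel '[[1,0,0,0.002,0,0,0],[1,0,0,0.004,0,0,0],[1,0,0,0.004,0,0,0]]'
```

```text
t: 5.62
tool_pos: [0.5049, 0.0353, 0.1062]
orientation: [3.117, -0.389, -0.001]
force: [0.6, 0.4, 0.1]
opening: 0.0004
gripper_force: 0.0
```

```bash
python3 -m handwheel '[[1,0,0,0.002,0,0,0],[1,0,0,0.003,0,0,0],[1,0,0,0.003,0,0,0]]'; python3 -c "
from h import *
c=snap('side'); b=cv2.resize(c['frame'][180:215,290:330,::-1],(640,560),interpolation=cv2.INTER_CUBIC); cv2.imwrite('pics/s4.png',b)"
```

```text
t: 6.0
tool_pos: [0.5055, 0.0353, 0.1056]
orientation: [-3.117, 0.389, -0.001]
force: [-8.0, 0.5, 16.0]
opening: 0.0003
gripper_force: 7.9
```

View pics/s4.png

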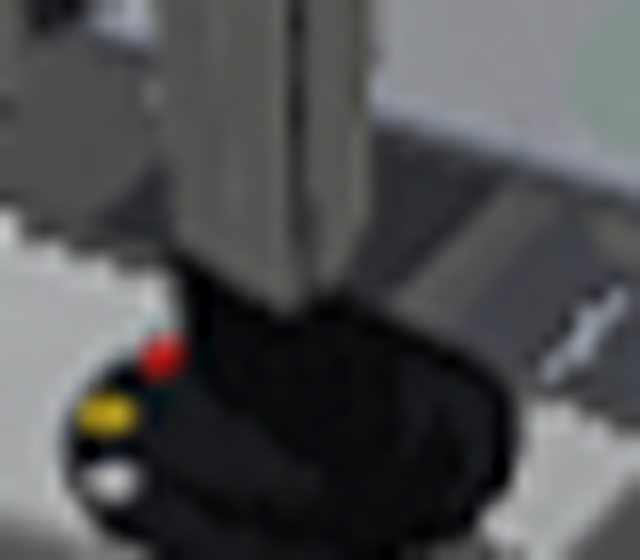

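Contact came at TCP z 0.106, with the closed tips on top of the bar (z 0.119). So the real tips sit about 13 mm behind the TCP, not 14 mm ahead. I'll check that with the fingers open.

```bash
python3 -m handwheel '[[1,0,0,-0.02,0,0,0],[0.3,0,0,-0.02,0,0,0],[0.3,0,0,-0.02,0,0,0],[0.3,0,0,-0.02,0,0,0],[0.3,-0.002,0,-0.01,0,0,0],[0.3,-0.002,0,-0.001,0,0,0],[0.3,-0.002,0,0.003,0,0,0],[0.3,-0.002,0,0.006,0,0,0],[0.3,-0.002,0,0.006,0,0,0]]'; python3 -c "
from h import *
c=snap('wrist','w5.png'); c=snap('side');
print(getattr(robot,'tip_reach',None),robot.read_state()['force'])"
```

```text
t: 7.18
tool_pos: [0.5031, 0.0358, 0.0974]
orientation: [3.117, -0.389, -0.0]
force: [-0.5, -0.4, 0.4]
opening: 0.0326
gripper_force: 0.0
0.014 [0.00291673 0.47282442 0.29634151]
```

No contact with the nominal tip at 0.083, which confirms it. Going 12 mm lower and closing.

```bash
python3 -m handwheel '[[0.3,0,0,0.004,0,0,0],[0.3,0,0,0.008,0,0,0],[0.3,0,0,0.011,0,0,0],[0.3,0,0,0.011,0,0,0],[1,0,0,0.011,0,0,0],[1,0,0,0.011,0,0,0],[1,0,0,0.011,0,0,0],[1,0,0,0.011,0,0,0]]' 25
```

```text
t: 8.28
tool_pos: [0.5032, 0.0352, 0.0867]
orientation: [3.116, -0.389, 0.0]
force: [-1.2, -4.5, 1.2]
opening: 0.0125
gripper_force: 25.0
```

```bash
python3 -m handwheel '[[1,0,0,0,0,0,-0.055],[1,0,0,0,0,0,-0.11],[1,0,0,0,0,0,-0.165],[1,0,0,0,0,0,-0.22],[1,0,0,0,0,0,-0.275],[1,0,0,0,0,0,-0.33],[1,0,0,0,0,0,-0.386],[1,0,0,0,0,0,-0.386],[1,0,0,0,0,0,-0.386],[1,0,0,0,0,0,-0.386]]' 25
```

```text
t: 9.52
tool_pos: [0.5033, 0.035, 0.0868]
orientation: [2.783, 1.456, -0.001]
force: [-0.7, -5.9, 2.2]
opening: 0.0129
gripper_force: 25.0
```

Gripped and turned. Releasing, rising, moving over the handle, and checking the pointer on the way.

```bash
sed -i 's/^WP=.*/WP=[0.5304,-0.1065,0.048]/' h.py; python3 -m handwheel '[[0.3,0,0,0,0,0,0],[0.3,0,0,0,0,0,0],[0.3,0,0,0,0,0,0],[0.3,0,0,-0.05,0,0,0],[0.3,0,0,-0.1,0,0,0],[0.3,0,0,-0.12,0,0,0],[0.3,0,0,-0.12,0,0,0]]'
python3 -c "
from h import *
st=robot.read_state(); c=snap('wrist'); d=snap('top')
a=cv2.resize(c['frame'][60:260,180:560,::-1],(570,300));cv2.imwrite('pics/w6.png',a)
print(proj(c,[w2((-110,y,118)) for y in (50,0,-50)],st).round(0))
g=w2((-110,0,118)); go((g+[0,0,.08],.048),(g-[0,0,.032],.048))
"
```

```text
t: 10.4
tool_pos: [0.5042, 0.0359, 0.2078]
orientation: [2.782, 1.456, 0.004]
force: [-0.7, 0.8, 0.0]
opening: 0.0326
gripper_force: 0.0
[[307. 327.]
 [337. 359.]
 [365. 389.]]
t 10.5 q [-0.03 -0.13  1.75  0.    1.52  0.58] pos [0.502 0.036 0.205]
rows>= 4 [-0.168, 0.0169, 0.0068, -0.0007, 0.0002, -0.2083]
rows>= 4 [-0.1678, 0.0172, 0.1188, -0.0007, 0.0002, -0.2083]
```

View pics/w6.png

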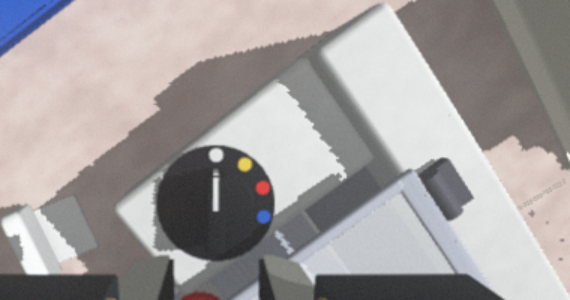

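The pointer is on white. Moving above the handle.

```bash
python3 -m handwheel '[[0.3,-0.168,0.017,0.0,0,0,-0.208],[0.3,-0.168,0.017,0.0,0,0,-0.208],[0.3,-0.168,0.017,0.0,0,0,-0.208],[0.3,-0.168,0.017,0,0,0,-0.208],[0.3,-0.168,0.017,0,0,0,-0.208],[0.3,-0.168,0.017,0,0,0,-0.208]]'
python3 -c "
from h import *
st=robot.read_state(); c=snap('wrist','w7.png')
for r in robot.regions_of(c,'flap_handle')[:3]: print(round(r['conf'],2),np.round(r['rect']),cen(r['mask']).round(1))
hsv=cv2.cvtColor(c['frame'],cv2.COLOR_RGB2HSV); m=cv2.inRange(hsv,(5,150,80),(18,255,255)); n,l,s,ce=cv2.connectedComponentsWithStats(m); i=1+s[1:,4].argmax(); print(s[i],ce[i])
ys,xs=np.nonzero(l==i)
for y in range(s[i,1],s[i,1]+s[i,3],8): print(y,xs[ys==y].min(),xs[ys==y].max())
print(proj(c,[w2((-110,y,118)) for y in (50,25,0,-50)],st).round(1))
g=w2((-110,0,118)); go((g-[0,0,.032],.048))
"
```

```text
t: 11.25
tool_pos: [0.421, -0.1112, 0.2052]
orientation: [-2.171, -2.268, 0.001]
force: [-0.2, -0.3, 0.3]
opening: 0.033
gripper_force: 0.0
0.84 [316.  94. 559. 270.] [450.4 169. ]
[ 319  141   52  121 1838] [331.97225245 193.58269859]
141 330 346
149 319 369
157 319 328
165 319 329
173 320 329
181 320 329
189 320 329
197 320 329
205 320 329
213 320 329
221 320 329
229 320 329
237 320 329
245 321 329
253 321 351
261 347 351
[[322.1 146. ]
 [322.3 174.8]
 [322.4 202.5]
 [322.7 254.4]]
t 11.3 q [-0.38 -0.33  1.92  0.    1.55 -0.42] pos [ 0.421 -0.111  0.206]
rows>= 2 [-0.0007, -0.0008, 0.1198, -0.0003, -0.0002, -0.0007]
```

```bash
python3 -m handwheel '[[0.53,0,0.001,0,0,0,0],[0.53,0,0.001,0,0,0,0],[0.53,0,0.001,0.05,0,0,0],[0.53,0,0.001,0.09,0,0,0],[0.53,0,0.001,0.12,0,0,0],[0.53,0,0.001,0.12,0,0,0],[1,0,0.001,0.12,0,0,0],[1,0,0.001,0.12,0,0,0],[1,0,0.001,0.12,0,0,0]]' 20
```

```text
t: 12.48
tool_pos: [0.421, -0.1122, 0.0878]
orientation: [-2.167, -2.271, 0.004]
force: [-13.5, -0.3, 6.0]
opening: 0.0094
gripper_force: 20.0
```

```bash
python3 -m handwheel '[[1,0,0.001,-0.0306,0,0,0],[1,0,0.008,-0.0606,0,0,0],[1,0,0.0195,-0.0892,0,0,0],[1,0,0.035,-0.1158,0,0,0],[1,0,0.054,-0.1397,0,0,0],[1,0,0.0766,-0.1606,0,0,0],[1,0,0.102,-0.1778,0,0,0],[1,0,0.13,-0.1911,0,0,0],[1,0,0.159,-0.2,0,0,0],[1,0,0.19,-0.2045,0,0,0],[1,0,0.22,-0.2043,0,0,0],[1,0,0.24,-0.202,0,0,0],[1,0,0.2556,-0.1987,0,0,0],[1,0,0.2556,-0.1987,0,0,0],[1,0,0.2556,-0.1987,0,0,0]]' 20
```

```text
t: 14.35
tool_pos: [0.6786, -0.1, 0.2876]
orientation: [2.166, 2.271, 0.003]
force: [3.3, -1.2, 5.1]
opening: 0.0094
gripper_force: 20.0
```

Flap is back at about 1.83. Releasing, rising, then computing a tilted approach to the peg so the gripper body clears the lug.

```bash
cat >> h.py <<'E'
def tilted(yaw,t):  # pointing forward-down along warmer x, closing line in the x-z plane
    f=np.array([np.cos(yaw),np.sin(yaw),0]); u=np.array([0,0,1.])
    z=np.sin(t)*f-np.cos(t)*u; y=np.cos(t)*f+np.sin(t)*u; return np.c_[np.cross(y,z),y,z]
E
python3 -m handwheel '[[0.53,0,0,0,0,0,0],[0.53,0,0,0,0,0,0],[0.53,0,0,0,0,0,0],[0.53,0,0,-0.04,0,0,0],[0.53,0,0,-0.08,0,0,0],[0.53,0,0,-0.08,0,0,0]]'
python3 -c "
from h import *
T=tilted(.048,.66); p=w2((55,-156,98)); z=T[:,2]
go((w2((0,-156,330)),T),(p+z*(.032-.09),T))
d=snap('top'); print(proj(d,[w2((95+205*np.cos(np.pi-a),0,118+205*np.sin(a))) for a in (1.7,1.85)]))
hsv=cv2.cvtColor(d['frame'],cv2.COLOR_RGB2HSV); m=cv2.inRange(hsv,(5,150,80),(18,255,255)); n,l,s,ce=cv2.connectedComponentsWithStats(m); print(s[1:][s[1:,4]>20])
"
```

```text
t: 15.1
tool_pos: [0.6788, -0.1001, 0.3701]
orientation: [2.165, 2.269, 0.006]
force: [-0.8, -0.1, -1.2]
opening: 0.0216
gripper_force: 0.0
t 15.1 q [-0.22  0.37  0.91  0.    1.85 -0.27] pos [ 0.679 -0.1    0.37 ]
rows>= 4 [-0.1553, -0.1486, 0.0394, -0.2079, 0.0007, -0.0001]
rows>= 5 [-0.1549, -0.1304, 0.2257, -0.2079, 0.0007, -0.0001]
[[365.34727021  97.26068546]
 [364.39364731  84.19637101]]
[[345  83  12   4  30]]
```

```bash
python3 -m handwheel '[[0.3,-0.05,-0.06,0,-0.05,0,0],[0.3,-0.1,-0.12,0.02,-0.11,0,0],[0.3,-0.155,-0.149,0.039,-0.208,0,0],[0.3,-0.155,-0.149,0.039,-0.208,0,0],[0.3,-0.155,-0.149,0.039,-0.208,0,0],[0.3,-0.155,-0.144,0.1,-0.208,0,0],[0.3,-0.155,-0.137,0.16,-0.208,0,0],[0.3,-0.155,-0.13,0.22,-0.208,0,0],[0.3,-0.155,-0.13,0.22,-0.208,0,0]]'
python3 -c "
from h import *
st=robot.read_state(); c=snap('wrist','w8.png')
hsv=cv2.cvtColor(c['frame'],cv2.COLOR_RGB2HSV); m=cv2.inRange(hsv,(0,150,80),(5,255,255))|cv2.inRange(hsv,(174,150,80),(180,255,255)); n,l,s,ce=cv2.connectedComponentsWithStats(m); 
for i in range(1,n):
  if s[i,4]>60: print(s[i],ce[i].round(1))
print(proj(c,[w2((55,y,98)) for y in (-116,-140,-150,-166)],st).round(1))
T=tilted(.048,.66); p=w2((55,-156,98)); z=T[:,2]
go((p+z*.032,T))
cv2.imwrite('pics/w8.png',c['frame'][:,:,::-1])
"
```

```text
t: 16.27
tool_pos: [0.5513, -0.2565, 0.1365]
orientation: [1.819, 1.901, 0.645]
force: [0.9, -0.5, -0.5]
opening: 0.0327
gripper_force: 0.0
[340 173   6  61 313] [342.9 203.5]
[[334.2 168.1]
 [334.2 198.6]
 [334.2 210.9]
 [334.2 230.1]]
t 16.3 q [-0.83 -0.26  2.13  0.62  0.93 -1.17] pos [ 0.553 -0.259  0.142]
rows>= 2 [-0.0033, 0.0055, 0.0905, -0.0036, -0.0013, -0.0014]
```

View pics/w8.png

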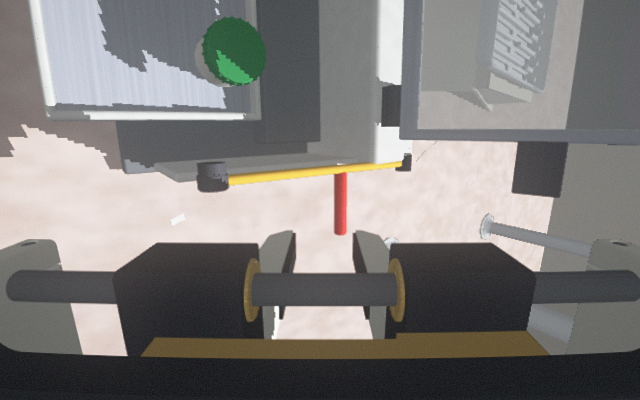

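The peg is at cols 340–346, its tip at row 234, between the open fingers. The arm was still settling, so I'll measure again at rest.

```bash
python3 -m handwheel '[[0.3,0,0,0,0,0,0],[0.3,0,0,0,0,0,0]]' | head -2
python3 -c "
from h import *
st=robot.read_state(); c=snap('wrist')
hsv=cv2.cvtColor(c['frame'],cv2.COLOR_RGB2HSV); m=cv2.inRange(hsv,(0,150,80),(5,255,255))|cv2.inRange(hsv,(174,150,80),(180,255,255)); n,l,s,ce=cv2.connectedComponentsWithStats(m); 
for i in range(1,n):
  if s[i,4]>60: print(s[i],ce[i].round(1))
print(proj(c,[w2((55,y,98)) for y in (-116,-140,-150,-166)],st).round(1))
T=tilted(.048,.66); p=w2((55,-156,98)); z=T[:,2]
go((p+z*.032,T))
"
```

```text
t: 16.58
tool_pos: [0.5564, -0.2622, 0.1489]
[325 163   6  61 283] [327.4 191.8]
[[318.9 158.7]
 [319.  188.7]
 [319.  200.8]
 [319.1 219.8]]
t 16.6 q [-0.83 -0.27  2.13  0.62  0.93 -1.17] pos [ 0.556 -0.262  0.148]
rows>= 2 [0.0009, -0.0016, 0.0943, -0.0011, 0.0011, 0.0004]
```

```bash
python3 -m handwheel '[[0.3,-0.001,0.005,0.03,0,0,0],[0.3,-0.001,0.005,0.06,0,0,0],[0.3,-0.001,0.005,0.09,0,0,0],[0.3,-0.001,0.005,0.09,0,0,0],[0.3,-0.001,0.005,0.09,0,0,0]]'
python3 -c "
from h import *
st=robot.read_state(); c=snap('wrist')
hsv=cv2.cvtColor(c['frame'],cv2.COLOR_RGB2HSV); m=cv2.inRange(hsv,(0,150,60),(5,255,255))|cv2.inRange(hsv,(174,150,60),(180,255,255)); n,l,s,ce=cv2.connectedComponentsWithStats(m); 
for i in range(1,n):
  if s[i,4]>60: print(s[i],ce[i].round(1))
print(proj(c,[w2((55,y,98)) for y in (-116,-140,-150,-166)],st).round(1), st['tool_pos'],st['force'])
cv2.imwrite('pics/w9.png',c['frame'][120:300,200:460,::-1])
"
```

```text
t: 17.25
tool_pos: [0.6142, -0.2596, 0.0785]
orientation: [1.805, 1.893, 0.642]
force: [-0.3, -0.1, 0.4]
opening: 0.0322
gripper_force: 0.0
[315 184  14  42 434] [322.9 204. ]
[312 251  17  22 165] [320.3 265.7]
[[310.1 176.7]
 [310.6 223. ]
 [310.8 241.2]
 [311.1 269.3]] [ 0.61422263 -0.25959088  0.07846432] [-0.33888159 -0.07023318  0.36752677]
```

View pics/w9.png

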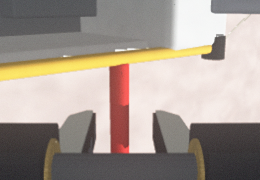

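Peg is centred between the pads. Closing, and computing the arc.

```bash
python3 -m handwheel '[[1,0,0,0,0,0,0],[1,0,0,0,0,0,0],[1,0,0,0,0,0,0],[1,0,0,0,0,0,0]]' 20
python3 -c "
from h import *
T=tilted(.048,.66)
R0=R.from_rotvec(robot.read_state()['orientation']).as_matrix()
for a in (.15,.3,.45,.6,.7,.78,.81):
  print(a,(R0.T@(w2((95*np.cos(a)-95,0,95*np.sin(a)))-w2((0,0,0)))).round(4))"
```

```text
t: 17.8
tool_pos: [0.6128, -0.2594, 0.0762]
orientation: [1.808, 1.894, 0.64]
force: [-7.4, -2.0, 0.7]
opening: 0.0094
gripper_force: 20.0
0.15 [-0.      0.0078 -0.0119]
0.3 [-0.      0.0137 -0.0249]
0.45 [-0.      0.0176 -0.0386]
0.6 [-0.      0.0194 -0.0527]
0.7 [-0.      0.0194 -0.0622]
0.78 [-0.0001  0.0187 -0.0698]
0.81 [-0.0001  0.0183 -0.0726]
```

```bash
python3 -m handwheel '[[1,0,0.0078,-0.0119,0,0,0],[1,0,0.0137,-0.0249,0,0,0],[1,0,0.0176,-0.0386,0,0,0],[1,0,0.0194,-0.0527,0,0,0],[1,0,0.0194,-0.0622,0,0,0],[1,0,0.0187,-0.0698,0,0,0],[1,0,0.0185,-0.072,0,0,0],[1,0,0.0185,-0.072,0,0,0],[1,0,0.0185,-0.072,0,0,0]]' 20
```

```text
t: 18.92
tool_pos: [0.5833, -0.2597, 0.1431]
orientation: [1.809, 1.897, 0.641]
force: [-9.0, -2.0, -8.6]
opening: 0.0096
gripper_force: 20.0
```

At the stop. Releasing and backing off along the tool axis.

```bash
python3 -m handwheel '[[0.5,0,0,0,0,0,0],[0.4,0,0,0,0,0,0],[0.4,0,0,0,0,0,0],[0.4,0,0,-0.04,0,0,0],[0.4,0,0,-0.09,0,0,0],[0.4,0,0,-0.13,0,0,0],[0.4,0,0,-0.15,0,0,0],[0.4,0,0,-0.15,0,0,0]]'
python3 -c "
from h import *
pk=lambda a,y:w2((-40+95*np.cos(a),y,98+95*np.sin(a)))
for n in ('top','wrist'):
  st=robot.read_state(); c=snap(n)
  hsv=cv2.cvtColor(c['frame'],cv2.COLOR_RGB2HSV); m=cv2.inRange(hsv,(0,150,60),(5,255,255))|cv2.inRange(hsv,(174,150,60),(180,255,255)); k,l,s,ce=cv2.connectedComponentsWithStats(m)
  print(n,[(s[i].tolist(),ce[i].round(1)) for i in range(1,k) if s[i,4]>20])
  for a in (0.6,.7,.779): print(a,proj(c,[pk(a,-116),pk(a,-166)],st if n=='wrist' else None).round(0).tolist())
a=1.83; g=w2((95-205*np.cos(a),0,118+205*np.sin(a))); print(g)
go((w2((0,-60,370)),.048),(g+[0,0,.04],.048),(g-[0,0,.030],.048))
"
```

```text
t: 19.92
tool_pos: [0.4941, -0.2659, 0.2673]
orientation: [1.803, 1.89, 0.64]
force: [-0.3, 1.3, -0.0]
opening: 0.0281
gripper_force: 0.0
top [([413, 159, 20, 3, 58], array([422.2, 160. ])), ([321, 212, 18, 17, 233], array([329.3, 220.2]))]
0.6 [[410.0, 158.0], [431.0, 157.0]]
0.7 [[410.0, 159.0], [432.0, 159.0]]
0.779 [[411.0, 161.0], [433.0, 160.0]]
wrist [([321, 156, 4, 48, 183], array([322.5, 179.4]))]
0.6 [[318.0, 151.0], [318.0, 198.0]]
0.7 [[318.0, 152.0], [318.0, 200.0]]
0.779 [[317.0, 152.0], [318.0, 202.0]]
[ 0.6777738  -0.09942062  0.31615185]
t 20.0 q [-0.96 -0.51  2.09  0.58  1.23 -1.11] pos [ 0.494 -0.265  0.264]
rows>= 4 [0.0963, 0.0992, -0.0573, 0.2081, 0.0002, -0.0003]
rows>= 5 [0.1565, 0.2078, 0.0434, 0.2081, 0.0002, -0.0003]
rows>= 4 [0.1565, 0.1652, 0.0989, 0.2081, 0.0002, -0.0003]
```

```bash
python3 -c "
from h import *
go(((.53,-.18,.39),.048),((.6787,-.1,.38),.048),((.6787,-.1,.3),.048),((.6787,-.1,.2876),.048))"
```

```text
t 20.0 q [-0.96 -0.51  2.09  0.58  1.23 -1.11] pos [ 0.494 -0.265  0.264]
rows>= 4 [0.0829, 0.1082, -0.0756, 0.2081, 0.0002, -0.0003]
rows>= 5 [0.1559, 0.223, 0.025, 0.2081, 0.0002, -0.0003]
rows>= 5 [0.1559, 0.1744, 0.0885, 0.2081, 0.0002, -0.0003]
rows>= 4 [0.1559, 0.1668, 0.0983, 0.2081, 0.0002, -0.0003]
```

```bash
python3 -m handwheel '[[0.45,0.083,0.108,-0.076,0.208,0,0],[0.45,0.083,0.108,-0.076,0.208,0,0],[0.45,0.083,0.108,-0.076,0.208,0,0],[0.45,0.083,0.108,-0.076,0.208,0,0],[0.45,0.156,0.223,0.025,0.208,0,0],[0.45,0.156,0.223,0.025,0.208,0,0],[0.45,0.156,0.223,0.025,0.208,0,0],[0.45,0.156,0.223,0.025,0.208,0,0],[0.45,0.156,0.2,0.055,0.208,0,0],[0.45,0.156,0.174,0.0885,0.208,0,0],[0.45,0.156,0.167,0.098,0.208,0,0],[0.45,0.156,0.167,0.098,0.208,0,0],[1,0.156,0.167,0.098,0.208,0,0],[1,0.156,0.167,0.098,0.208,0,0],[1,0.156,0.167,0.098,0.208,0,0]]' 20
```

```text
t: 21.9
tool_pos: [0.6792, -0.1001, 0.2903]
orientation: [2.167, 2.271, 0.003]
force: [1.0, -0.9, 5.7]
opening: 0.0095
gripper_force: 20.0
```

```bash
python3 -m handwheel '[[1,0,-0.016,-0.0036,0,0,0],[1,0,-0.036,-0.0063,0,0,0],[1,0,-0.052,-0.0069,0,0,0],[1,0,-0.062,-0.0066,0,0,0],[1,0,-0.067,-0.0064,0,0,0],[1,0,-0.068,-0.0064,0,0,0],[1,0,-0.068,-0.0064,0,0,0]]' 20
```

```text
t: 22.78
tool_pos: [0.6109, -0.1033, 0.2956]
orientation: [2.168, 2.271, 0.001]
force: [-0.5, -0.9, 6.5]
opening: 0.009
gripper_force: 20.0
```

```bash
python3 -m handwheel '[[1,0,-0.002,0,0,0,0],[1,0,-0.004,0,0,0,0],[1,0,-0.004,0,0,0,0]]' 20
```

```text
t: 23.15
tool_pos: [0.6091, -0.1033, 0.2956]
orientation: [2.165, 2.27, 0.006]
force: [11.5, -0.8, 3.0]
opening: 0.0091
gripper_force: 20.0
```

Flap is resting on the stay at about 1.49. Releasing, rising, and moving over the deck for a look.

```bash
python3 -m handwheel '[[1,0,-0.001,0,0,0,0],[0.5,0,-0.001,0,0,0,0],[0.5,0,-0.001,0,0,0,0],[0.5,0,-0.001,0,0,0,0],[0.5,0,-0.001,-0.05,0,0,0],[0.5,0,-0.001,-0.09,0,0,0],[-1,0,-0.07,-0.09,0,0,0],[-1,0,-0.14,-0.09,0,0,0],[-1,0,-0.14,-0.03,0,0,0],[-1,0,-0.14,0.02,0,0,0],[-1,0,-0.14,0.02,0,0,0],[-1,0,-0.14,0.02,0,0,0]]' 20
python3 -c "
from h import *
st=robot.read_state(); c=snap('wrist','w10.png')
cs=[r for r in robot.regions_of(c,'pot_1_mid')]
for r in cs: print(round(r['conf'],2),np.round(r['rect']),cen(r['mask']).round(1), c['frame'][r['mask']].mean(0).round())
d=snap('top'); K=proj(d,[w2((95-205*np.cos(a),50,118+205*np.sin(a))) for a in (1.42,1.5,1.57)]); print(K)
hsv=cv2.cvtColor(d['frame'],cv2.COLOR_RGB2HSV); m=cv2.inRange(hsv,(5,150,80),(18,255,255)); n,l,s,ce=cv2.connectedComponentsWithStats(m); print(s[1:][s[1:,4]>20])
"
```

```text
t: 24.65
tool_pos: [0.4672, -0.1099, 0.2765]
orientation: [2.168, 2.272, 0.001]
force: [0.6, -0.5, 0.4]
opening: 0.0785
gripper_force: 0.0
0.84 [281. 111. 321. 141.] [300.7 123.6] [135.  58.  57.]
[[340.92574463 125.67371743]
 [340.70504673 117.38218428]
 [340.48481169 110.29935377]]
[[338 115   9   8  47]]
```

View pics/w10.png

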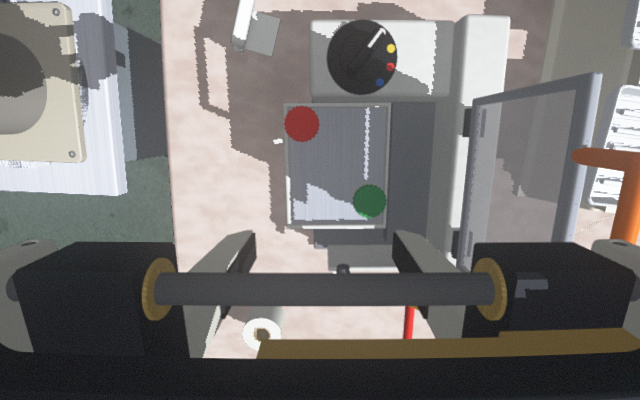

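The view shows two pots only: the red cap at (302,124) and the green cap at (369.5,200.5). The flap is propped.

```bash
cat >> h.py <<'E'
def caps(c,st,z=.058):
    hsv=cv2.cvtColor(c['frame'],cv2.COLOR_RGB2HSV); out={}
    for k,lo,hi in [('red',(0,140,50),(4,255,255)),('green',(55,120,40),(80,255,255))]:
        m=cv2.morphologyEx(cv2.inRange(hsv,lo,hi),cv2.MORPH_OPEN,np.ones((5,5))); n,l,s,ce=cv2.connectedComponentsWithStats(m)
        for i in range(1,n):
            if s[i,4]>150:
                p=atz(c,[ce[i]],z,st)[0]; print(k,s[i].tolist(),ce[i].round(1),p.round(4)); out.setdefault(k,p)
    return out
def inw(p):
    d=np.array(p[:2])-WP[:2]; c,s=np.cos(WP[2]),np.sin(WP[2]); return np.array([c*d[0]+s*d[1],-s*d[0]+c*d[1]])*1000
def lean(a,t):  # closing line at world angle a, body leaning by t toward left of closing line
    return down(a)@R.from_euler('x',0).as_matrix()@R.from_euler('y',t).as_matrix()
E
python3 -c "
from h import *
st=robot.read_state(); c=snap('wrist'); o=caps(c,st)
for k in o: print(k,inw(o[k]))
p=o['red']; go(([p[0],p[1],.13],.048),([p[0],p[1],.0266],.048))
T=lean(.92,.25); print(T)
"
```

```text
red [286, 107, 25, 33, 437] [296.9 123.3] [ 0.4324 -0.0418  0.058 ]
red [403, 307, 9, 32, 232] [407.3 322.7] [ 0.6051 -0.3226  0.058 ]
red [-94.73942816  69.30917337]
t 24.9 q [-0.34 -0.22  1.7   0.    1.66 -0.39] pos [ 0.468 -0.11   0.277]
rows>= 3 [0.0701, -0.0326, 0.1467, 0.0011, 0.0004, -0.0003]
rows>= 5 [0.0703, -0.033, 0.2501, 0.0011, 0.0004, -0.0003]
[[-0.77086829  0.60582016 -0.19683499]
 [ 0.58698668  0.79560162  0.14988231]
 [ 0.24740396  0.         -0.96891242]]
```

```bash
sed -i "s/('red',(0,140,50),(4,255,255)),('green',(55,120,40),(80,255,255))/('red',(0,110,30),(6,255,255)),('green',(45,80,25),(90,255,255))/" h.py
python3 -c "
from h import *
st=robot.read_state(); c=snap('wrist'); o=caps(c,st)
P=atz(c,[(302,124),(369.5,200.5)],.058,st); print(P,[inw(p) for p in P])
p=P[0]; go(([p[0],p[1],.13],.048),([p[0],p[1],.0266],.048))
"
```

```text
red [286, 116, 31, 23, 400] [301.8 127.4] [ 0.4386 -0.0466  0.058 ]
red [403, 306, 10, 33, 263] [407.5 322.2] [ 0.6049 -0.3212  0.058 ]
green [353, 185, 32, 32, 811] [368.5 200.5] [ 0.5306 -0.1373  0.058 ]
[[ 0.43867081 -0.04232449  0.058     ]
 [ 0.53189353 -0.13729661  0.058     ]] [array([-88.54429491,  68.50290088]), array([ 1.41408690e-02, -3.08328059e+01])]
t 24.9 q [-0.34 -0.22  1.7   0.    1.66 -0.39] pos [ 0.468 -0.11   0.276]
rows>= 3 [0.0692, -0.0261, 0.1463, 0.0009, 0.0003, -0.0003]
rows>= 5 [0.0693, -0.0264, 0.2497, 0.0009, 0.0003, -0.0003]
```

```bash
python3 -m handwheel '[[-1,0.069,-0.026,0.05,0,0,0],[-1,0.069,-0.026,0.1,0,0,0],[-1,0.069,-0.026,0.146,0,0,0],[-1,0.069,-0.026,0.146,0,0,0],[-1,0.069,-0.026,0.146,0,0,0],[-1,0.069,-0.026,0.146,0,0,0]]' | sed -n 2p
python3 -c "
from h import *
st=robot.read_state(); c=snap('wrist','w11.png'); o=caps(c,st); print(c['frame'].shape)
for r in robot.regions_of(c,'pot_1_mid')[:3]: print(round(r['conf'],2),np.round(r['rect']),cen(r['mask']).round(1))
print(st['tool_pos'],st['opening'])
d=snap('top')
for r in robot.regions_of(d,'pot_1_mid')[:3]: print(round(r['conf'],2),np.round(r['rect']),atz(d,[cen(r['mask'])],.05))
"
```

```text
tool_pos: [0.4395, -0.0428, 0.1316]
red [307, 179, 17, 17, 178] [313.3 187.5] [ 0.4312 -0.0276  0.058 ]
red [315, 181, 28, 29, 403] [329.4 196.5] [ 0.4451 -0.0347  0.058 ]
red [295, 192, 27, 36, 454] [307.9 207.8] [ 0.4273 -0.0454  0.058 ]
green [391, 306, 46, 22, 835] [413.5 315.2] [ 0.5306 -0.146   0.058 ]
(400, 640, 3)
0.63 [291. 176. 344. 229.] [318.9 201.7]
[ 0.43954565 -0.04280957  0.13161747] 0.09327152536444927
```

```bash
python3 -m handwheel '[[-1,0.002,-0.004,0.04,0,0,0],[-1,0.002,-0.004,0.08,0,0,0],[-1,0.002,-0.004,0.105,0,0,0],[-1,0.002,-0.004,0.105,0,0,0],[-1,0.002,-0.004,0.105,0,0,0],[1,0.002,-0.004,0.105,0,0,0],[1,0.002,-0.004,0.105,0,0,0],[1,0.002,-0.004,0.105,0,0,0],[1,0.002,-0.004,0.105,0,0,0],[1,0.002,-0.004,0.105,0,0,0],[1,0.002,-0.004,0.105,0,0,0]]' 20
```

```text
t: 27.22
tool_pos: [0.435, -0.0404, 0.0244]
orientation: [2.167, 2.271, 0.004]
force: [6.1, 1.2, 1.0]
opening: 0.0436
gripper_force: 20.0
```

```bash
python3 -m handwheel '[[1,0,0,-0.03,0,0,0],[1,0,0,-0.08,0,0,0],[1,0,0,-0.13,0,0,0],[1,0,0,-0.13,0,0,0]]' 20
python3 -c "
from h import *
go(((.455,.272,.155),.048),((.455,.272,.0115),.048))
"
```

```text
t: 27.72
tool_pos: [0.4359, -0.0409, 0.1579]
orientation: [2.164, 2.268, 0.006]
force: [0.9, -0.4, -0.6]
opening: 0.0436
gripper_force: 20.0
t 27.7 q [-0.21 -0.31  1.99 -0.    1.45 -0.26] pos [ 0.436 -0.041  0.158]
rows>= 6 [0.3117, 0.0337, 0.0025, 0.0023, 0.0006, -0.0003]
rows>= 6 [0.312, 0.0327, 0.146, 0.0023, 0.0006, -0.0003]
```

```bash
python3 -m handwheel '[[1,0.05,0.005,0,0.002,0,0],[1,0.1,0.01,0,0.002,0,0],[1,0.15,0.015,0,0.002,0,0],[1,0.2,0.02,0,0.002,0,0],[1,0.26,0.028,0,0.002,0,0],[1,0.312,0.033,0,0.002,0,0],[1,0.312,0.033,0,0.002,0,0],[1,0.312,0.033,0.05,0.002,0,0],[1,0.312,0.033,0.1,0.002,0,0],[1,0.312,0.033,0.12,0.002,0,0],[1,0.312,0.033,0.13,0.002,0,0],[1,0.312,0.033,0.13,0.002,0,0]]' 20
python3 -c "
from h import *
c=snap('side')
for r in robot.regions_of(c,'pot_1_mid')[:4]: print(round(r['conf'],2),np.round(r['rect']),cen(r['mask']).round(1))
st=robot.read_state(); print(proj(c,[[.455,.272,.02],[.455,.272,.06]]))
go(((.455,.272,.0115),.048))"
```

```text
t: 29.22
tool_pos: [0.451, 0.2721, 0.0227]
orientation: [-2.166, -2.269, 0.01]
force: [0.8, -0.1, -1.1]
opening: 0.0436
gripper_force: 20.0
0.75 [262. 266. 280. 291.] [270.9 277.1]
[[272.29424138 281.762462  ]
 [271.03827527 270.08992595]]
t 29.3 q [0.44 0.11 1.86 0.   1.18 0.4 ] pos [0.452 0.273 0.024]
rows>= 1 [-0.0011, 0.0026, 0.013, -0.0015, -0.0002, -0.0004]
```

```bash
python3 -m handwheel '[[1,0,0,0.006,0,0,0],[1,0,0,0.011,0,0,0],[1,0,0,0.0125,0,0,0],[1,0,0,0.0125,0,0,0]]' 20
```

```text
t: 29.82
tool_pos: [0.4522, 0.2734, 0.012]
orientation: [-2.166, -2.27, 0.005]
force: [-1.8, -0.4, 7.7]
opening: 0.0436
gripper_force: 20.0
```

```bash
python3 -m handwheel '[[0,0,0,0,0,0,0],[-1,0,0,0,0,0,0],[-1,0,0,0,0,0,0],[-1,0,0,0,0,0,0],[-1,0,0,-0.05,0,0,0],[-1,0,0,-0.11,0,0,0],[-1,0,0,-0.16,0,0,0],[-1,0,0,-0.2,0,0,0],[-1,0,0,-0.2,0,0,0]]' 20
python3 -c "
from h import *
st=robot.read_state(); c=snap('wrist')
for r in robot.regions_of(c,'pot_1_mid')[:4]: print(round(r['conf'],2),np.round(r['rect']),atz(c,[cen(r['mask'])],.035,st))
T=lean(.92,-.25); print(T[:,2]); z=T[:,2]; g=np.array([.531,-.137,.0266+.0134]) # tip point
go((g-z*.0134+[0,0,.22],T),(g-z*.0134-z*.1,T))"
```

```text
t: 30.95
tool_pos: [0.4549, 0.2741, 0.2155]
orientation: [-2.168, -2.272, -0.004]
force: [0.1, 0.1, -0.0]
opening: 0.0931
gripper_force: 0.0
0.62 [304. 170. 340. 207.] [[0.45498592 0.27101224 0.035     ]]
[ 0.19683499 -0.14988231 -0.96891242]
t 31.1 q [ 0.44 -0.06  1.67  0.    1.53  0.4 ] pos [0.453 0.273 0.211]
rows>= 7 [-0.4111, 0.056, -0.0625, -0.0364, -0.0753, -0.2762]
rows>= 7 [-0.3952, 0.0377, 0.0607, -0.0364, -0.0753, -0.2762]
```

```bash
python3 -m handwheel '[[-1,-0.04,0,-0.06,-0.036,-0.075,-0.276],[-1,-0.08,0,-0.06,-0.036,-0.075,-0.276],[-1,-0.12,0,-0.06,-0.036,-0.075,-0.276],[-1,-0.17,0,-0.06,-0.036,-0.075,-0.276],[-1,-0.22,0.01,-0.06,-0.036,-0.075,-0.276],[-1,-0.27,0.02,-0.06,-0.036,-0.075,-0.276],[-1,-0.33,0.04,-0.06,-0.036,-0.075,-0.276],[-1,-0.39,0.05,-0.06,-0.036,-0.075,-0.276],[-1,-0.41,0.056,-0.06,-0.036,-0.075,-0.276],[-1,-0.41,0.056,-0.06,-0.036,-0.075,-0.276],[-1,-0.41,0.056,-0.06,-0.036,-0.075,-0.276]]'
python3 -c "
from h import *
st=robot.read_state(); c=snap('wrist'); o=caps(c,st)
for r in robot.regions_of(c,'pot_1_mid')[:4]: print(round(r['conf'],2),np.round(r['rect']),atz(c,[cen(r['mask'])],.054,st))
cv2.imwrite('pics/w12.png',c['frame'][:,:,::-1])
T=lean(.92,-.25); z=T[:,2]; g=np.array([.531,-.137,.04])
go((g+z*.0134-z*.1,T),(g+z*.0134,T))"
```

```text
t: 32.42
tool_pos: [0.5276, -0.1331, 0.2691]
orientation: [0.93, 2.754, -0.117]
force: [0.1, 0.8, 0.2]
opening: 0.0927
gripper_force: 0.0
red [244, 248, 32, 25, 280] [259.7 260.6] [ 0.6183 -0.3254  0.058 ]
green [306, 125, 34, 34, 956] [322.7 141.8] [ 0.5298 -0.1373  0.058 ]
t 32.5 q [-0.28 -0.28  1.78 -0.09  1.41 -1.19] pos [ 0.528 -0.133  0.27 ]
rows>= 3 [0.0517, -0.0014, 0.1376, -0.0004, -0.0008, 0.0003]
rows>= 4 [0.0514, -0.0013, 0.2375, -0.0004, -0.0008, 0.0003]
```

View pics/w12.png

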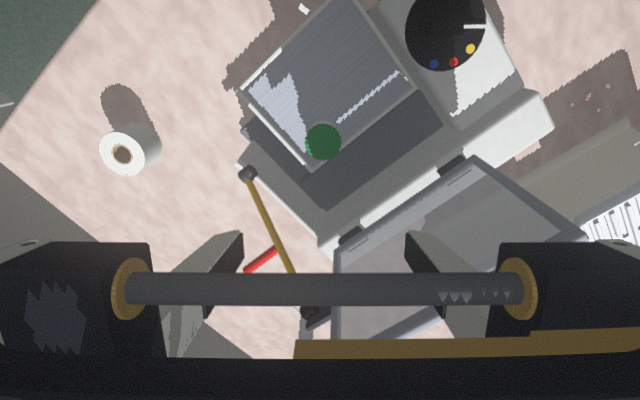

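Green cap at (323,142), matching the target. Descending along the tilted axis.

```bash
python3 -m handwheel '[[-1,0.0514,-0.0015,0.05,0,0,0],[-1,0.0514,-0.0015,0.1,0,0,0],[-1,0.0514,-0.0015,0.15,0,0,0],[-1,0.0514,-0.0015,0.19,0,0,0],[-1,0.0514,-0.0015,0.22,0,0,0],[-1,0.0514,-0.0015,0.2375,0,0,0],[-1,0.0514,-0.0015,0.2375,0,0,0],[-1,0.0514,-0.0015,0.2375,0,0,0]]'
```

```text
t: 33.52
tool_pos: [0.5341, -0.1394, 0.0277]
orientation: [0.927, 2.752, -0.117]
force: [-0.2, 0.2, -0.6]
opening: 0.093
gripper_force: 0.0
```

```bash
python3 -m handwheel '[[1,0,0,0,0,0,0],[1,0,0,0,0,0,0],[1,0,0,0,0,0,0],[1,0,0,0,0,0,0],[1,0,0,0,0,0,0],[1,0,0,0,0,0,0]]' 20
```

```text
t: 34.28
tool_pos: [0.534, -0.1405, 0.0277]
orientation: [0.93, 2.752, -0.118]
force: [0.2, -0.5, 0.7]
opening: 0.0434
gripper_force: 20.0
```

```bash
python3 -c "
from h import *
T=R.from_rotvec(robot.read_state()['orientation']).as_matrix()
go(((.534,-.1405,.08),T),((.520,-.12,.17),T),((.535,.1,.19),T),((.541,.34,.16),T),((.541,.34,.02),T))"
```

```text
t 34.3 q [-0.29 -0.05  2.04 -0.11  0.92 -1.15] pos [ 0.534 -0.141  0.028]
rows>= 1 [-0.0128, -0.0, -0.0507, 0.0, 0.0, 0.0]
rows>= 3 [-0.0121, 0.0077, -0.1437, 0.0, 0.0, 0.0]
rows>= 5 [0.1007, 0.1917, -0.1932, 0.0, 0.0, 0.0]
rows>= 8 [0.2445, 0.3862, -0.1989, 0.0, 0.0, 0.0]
rows>= 8 [0.2789, 0.3863, -0.0632, 0.0, 0.0, 0.0]
```

```bash
python3 -m handwheel '[[1,-0.013,0,-0.05,0,0,0],[1,-0.012,0.004,-0.1,0,0,0],[1,-0.012,0.008,-0.144,0,0,0],[1,-0.012,0.008,-0.144,0,0,0]]' 20
python3 -c "
from h import *
go()
T=R.from_rotvec(robot.read_state()['orientation']).as_matrix()
go(((.535,.1,.19),T),((.541,.34,.16),T),((.541,.34,.026),T))"
```

```text
t: 34.78
tool_pos: [0.5226, -0.1198, 0.1754]
orientation: [0.926, 2.744, -0.116]
force: [0.4, 0.2, -0.5]
opening: 0.0438
gripper_force: 20.0
t 34.8 q [-0.25 -0.27  1.95 -0.1   1.23 -1.15] pos [ 0.523 -0.12   0.175]
t 34.8 q [-0.25 -0.27  1.95 -0.1   1.23 -1.15] pos [ 0.523 -0.12   0.175]
rows>= 4 [0.1157, 0.1824, -0.045, 0.0, 0.0, 0.0]
rows>= 8 [0.2595, 0.3769, -0.0512, 0.0, 0.0, 0.0]
rows>= 8 [0.2934, 0.3766, 0.0785, 0.0, 0.0, 0.0]
```

```bash
python3 -m handwheel '[[1,0.03,0.046,-0.011,0,0,0],[1,0.058,0.091,-0.022,0,0,0],[1,0.087,0.137,-0.034,0,0,0],[1,0.116,0.182,-0.045,0,0,0],[1,0.152,0.231,-0.047,0,0,0],[1,0.188,0.28,-0.048,0,0,0],[1,0.224,0.328,-0.05,0,0,0],[1,0.26,0.377,-0.051,0,0,0],[1,0.26,0.377,-0.051,0,0,0],[1,0.271,0.377,-0.008,0,0,0],[1,0.282,0.377,0.035,0,0,0],[1,0.293,0.377,0.078,0,0,0],[1,0.293,0.377,0.078,0,0,0],[1,0.293,0.377,0.078,0,0,0]]' 20
python3 -c "
from h import *
st=robot.read_state(); T=R.from_rotvec(st['orientation']).as_matrix()
c=snap('side')
for r in robot.regions_of(c,'pot_1_mid')[:4]: print(round(r['conf'],2),np.round(r['rect']),cen(r['mask']).round(1))
print(proj(c,[[.537,.343,.03],[.453,.273,.024]]))
p=st['tool_pos']; go(([p[0],p[1],.0145],T))
cv2.imwrite('pics/s5.png',cv2.resize(c['frame'][190:350,180:330,::-1],None,fx=3.5,fy=3.5))"
```

```text
t: 36.52
tool_pos: [0.5388, 0.3403, 0.0236]
orientation: [0.93, 2.751, -0.117]
force: [0.6, -0.7, -0.9]
opening: 0.0436
gripper_force: 20.0
0.63 [263. 271. 281. 292.] [271.5 279.7]
0.53 [256.  98. 370. 242.] [318.1 203.5]
[[228.44111446 283.45233961]
 [272.56703103 281.15454919]]
t 36.6 q [ 0.63  0.33  1.63 -0.26  1.13 -0.18] pos [0.54  0.341 0.025]
rows>= 1 [0.0027, -0.0015, 0.0102, 0.001, 0.0002, -0.0002]
```

View pics/s5.png

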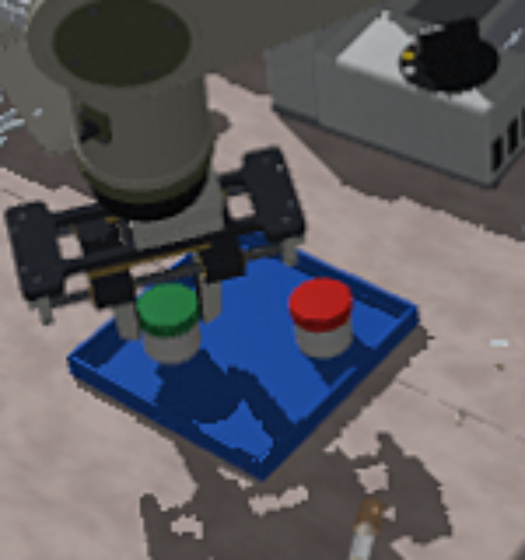

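Both pots are in the tray area, with green held upright just above the floor. Lowering and releasing.

```bash
python3 -m handwheel '[[1,0.0015,0,0.005,0,0,0],[1,0.003,0,0.0105,0,0,0],[1,0.003,0,0.0105,0,0,0]]' 20
python3 -m handwheel '[[0.3,0,0,0,0,0,0],[-0.5,0,0,0,0,0,0],[-0.5,0,0,0,0,0,0],[-0.5,0,0,0,0,0,0],[-0.5,0,0,-0.05,0,0,0],[-0.5,0,0,-0.1,0,0,0],[-0.5,0,0,-0.16,0,0,0],[-0.5,0,0,-0.16,0,0,0],[-0.5,0,0,-0.16,0,0,0]]' 20
python3 -c "
from h import *
st=robot.read_state(); c=snap('wrist'); o=caps(c,st,.044)
cv2.imwrite('pics/w13.png',c['frame'][:,:,::-1])
d=snap('side')
for r in robot.regions_of(d,'pot_1_mid')[:4]: print(round(r['conf'],2),np.round(r['rect']),atz(d,[cen(r['mask'])],.026))
d=snap('top')
for r in robot.regions_of(d,'pot_1_mid')[:4]: print(round(r['conf'],2),np.round(r['rect']),atz(d,[cen(r['mask'])],.035))
"
```

```text
t: 37.0
tool_pos: [0.5388, 0.3416, 0.0123]
orientation: [0.929, 2.75, -0.114]
force: [0.5, 1.4, 2.7]
opening: 0.0436
gripper_force: 20.0
t: 38.12
tool_pos: [0.5064, 0.3647, 0.1659]
orientation: [0.929, 2.752, -0.118]
force: [-0.1, -0.3, 0.2]
opening: 0.07
gripper_force: 0.0
green [305, 175, 42, 41, 1401] [325.3 195. ] [0.5339 0.3451 0.044 ]
0.62 [264. 267. 280. 291.] [[0.45632367 0.273367   0.026     ]]
0.82 [198. 203. 220. 223.] [[0.45129636 0.27178205 0.035     ]]
```

View pics/w13.png

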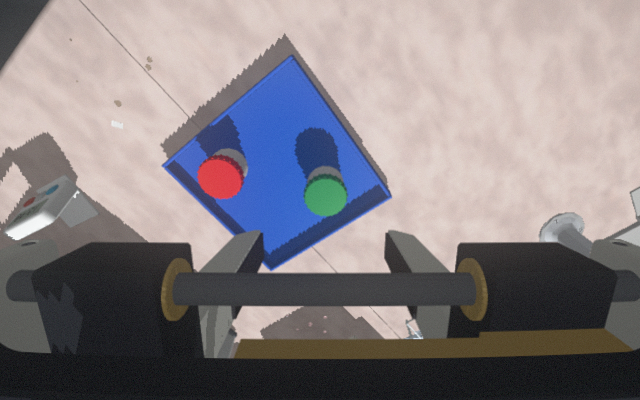

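Both pots stand upright in the tray: red at (220,177), green at (325,196). That completes the picture budget, so everything from here is numeric. Now back to the selector.

```bash
python3 -c "
from h import *
go(((.5033,.12,.2),-.62),((.5033,.0347,.2),-.62))"
```

```text
t 38.4 q [ 0.69  0.17  1.54 -0.25  1.38 -0.19] pos [0.506 0.364 0.164]
rows>= 9 [-0.15, -0.1956, 0.002, 0.0595, 0.0636, 0.4872]
rows>= 9 [-0.2001, -0.2634, 0.0149, 0.0595, 0.0636, 0.4872]
```

```bash
python3 -m handwheel '[[0.3,0,0,-0.05,0.007,0.007,0.055],[0.3,-0.03,-0.04,-0.05,0.013,0.014,0.11],[0.3,-0.06,-0.08,-0.04,0.02,0.021,0.165],[0.3,-0.09,-0.12,-0.02,0.027,0.029,0.22],[0.3,-0.12,-0.156,-0.01,0.033,0.035,0.27],[0.3,-0.15,-0.196,0,0.04,0.042,0.325],[0.3,-0.2,-0.263,0.01,0.047,0.05,0.38],[0.3,-0.2,-0.263,0.015,0.06,0.064,0.487],[0.3,-0.2,-0.263,0.015,0.06,0.064,0.487],[0.3,-0.2,-0.263,0.015,0.06,0.064,0.487],[0.3,-0.2,-0.263,0.015,0.06,0.064,0.487],[0.3,-0.2,-0.263,0.015,0.06,0.064,0.487]]' 25
python3 -c "
from h import *
st=robot.read_state(); c=snap('wrist'); hsv=cv2.cvtColor(c['frame'],cv2.COLOR_RGB2HSV)
for k,lo,hi in [('w',(0,0,150),(180,50,255)),('y',(20,110,90),(35,255,255)),('r',(0,140,70),(8,255,255)),('b',(105,110,70),(125,255,255))]:
    n,l,s,ce=cv2.connectedComponentsWithStats(cv2.inRange(hsv,lo,hi)[120:240,250:400]); print(k,[((ce[i]+[250,120]).round(1).tolist(),s[i].tolist()) for i in range(1,n) if 15<s[i,4]<400])
W=[w2((-20+34*np.cos(.9-a),142+34*np.sin(.9-a),85)) for a in (0,.6,1.2,1.8)]; print(proj(c,W,st).round(1))
go(((.5033,.0347,.0868),-.62))"
```

```text
t: 39.88
tool_pos: [0.5041, 0.0365, 0.2012]
orientation: [-2.789, -1.443, -0.003]
force: [1.4, 0.5, 0.5]
opening: 0.0325
gripper_force: 0.0
w [([397.7, 126.1], [145, 3, 5, 8, 17]), ([324.3, 164.3], [70, 40, 10, 10, 79]), ([324.5, 191.0], [73, 60, 4, 23, 90]), ([374.4, 227.4], [114, 95, 24, 25, 141])]
y [([343.8, 170.4], [89, 46, 10, 10, 79])]
r [([355.8, 185.3], [102, 62, 9, 9, 45])]
b [([357.0, 206.0], [103, 82, 9, 9, 63])]
[[323.7 163.7]
 [343.5 169.9]
 [355.8 186. ]
 [356.6 205.8]]
t 39.9 q [-0.03 -0.13  1.75  0.    1.51  0.58] pos [0.504 0.037 0.201]
rows>= 2 [-0.0023, 0.0005, 0.1144, -0.0002, -0.0008, 0.0012]
```

Marks match the predictions within 1 px and the pointer is on white. Descending, gripping and turning clockwise 1.8 rad.

```bash
python3 -m handwheel '[[0.3,-0.002,0,0.05,0,0,0],[0.3,-0.002,0,0.09,0,0,0],[0.3,-0.002,0,0.114,0,0,0],[0.3,-0.002,0,0.114,0,0,0],[0.3,-0.002,0,0.114,0,0,0],[1,-0.002,0,0.114,0,0,0],[1,-0.002,0,0.114,0,0,0],[1,-0.002,0,0.114,0,0,0],[1,-0.002,0,0.114,0,0,0]]' 25 && python3 -m handwheel '[[1,0,0,0,0,0,0.055],[1,0,0,0,0,0,0.11],[1,0,0,0,0,0,0.165],[1,0,0,0,0,0,0.22],[1,0,0,0,0,0,0.275],[1,0,0,0,0,0,0.33],[1,0,0,0,0,0,0.385],[1,0,0,0,0,0,0.44],[1,0,0,0,0,0,0.495],[1,0,0,0,0,0,0.55],[1,0,0,0,0,0,0.578],[1,0,0,0,0,0,0.578],[1,0,0,0,0,0,0.578],[1,0,0,0,0,0,0.578]]' 25
```

```text
t: 41.05
tool_pos: [0.5034, 0.035, 0.0883]
orientation: [-2.79, -1.438, -0.005]
force: [-2.8, 1.9, 5.8]
opening: 0.0131
gripper_force: 25.0
t: 42.8
tool_pos: [0.5033, 0.0351, 0.0883]
orientation: [-2.85, 1.313, 0.0]
force: [-3.7, 2.7, 6.2]
opening: 0.0133
gripper_force: 25.0
```

```bash
python3 -m handwheel '[[0.3,0,0,0,0,0,0],[0.3,0,0,0,0,0,0],[0.3,0,0,0,0,0,0],[0.3,0,0,-0.05,0,0,0],[0.3,0,0,-0.1,0,0,0],[0.3,0,0,-0.12,0,0,0],[0.3,0,0,-0.12,0,0,0],[0.3,0,0,-0.12,0,0,0]]'
python3 -c "
from h import *
st=robot.read_state(); c=snap('wrist'); hsv=cv2.cvtColor(c['frame'],cv2.COLOR_RGB2HSV)
m=cv2.inRange(hsv,(0,0,150),(180,50,255)); n,l,s,ce=cv2.connectedComponentsWithStats(m[120:240,250:400]); print([((ce[i]+[250,120]).round(1).tolist(),s[i].tolist()) for i in range(1,n) if 15<s[i,4]<400])
W=[w2((-20+34*np.cos(.9-a),142+34*np.sin(.9-a),85)) for a in (1.2,1.8)]+[w2((-20+r*np.cos(-.9),142+r*np.sin(-.9),119)) for r in (0,25)]; print(proj(c,W,st).round(1))
hk=[95-205*np.cos(1.5),0,118+205*np.sin(1.5)]
d=snap('top'); D=d
hsv=cv2.cvtColor(d['frame'],cv2.COLOR_RGB2HSV); m=cv2.inRange(hsv,(5,150,80),(18,255,255)); n,l,s,ce=cv2.connectedComponentsWithStats(m); print('handle',s[1:][s[1:,4]>20])
for n in ('top','side'):
  d=snap(n)
  for k in ('pot_1_mid','timer_1','film_1'):
    for r in robot.regions_of(d,k)[:3]: print(n,k,round(r['conf'],2),np.round(r['rect']))
"
```

```text
t: 43.8
tool_pos: [0.502, 0.0343, 0.2051]
orientation: [-2.851, 1.315, 0.005]
force: [0.2, -0.4, -1.0]
opening: 0.0324
gripper_force: 0.0
[([345.4, 130.6], [87, 0, 20, 22, 125]), ([290.0, 202.9], [36, 79, 9, 9, 68]), ([366.7, 235.1], [105, 109, 28, 11, 203]), ([320.9, 235.5], [61, 112, 19, 8, 96]), ([298.4, 237.2], [46, 114, 8, 6, 29])]
[[302.7 167.3]
 [322.2 161. ]
 [322.5 203.3]
 [322.2 175.5]]
handle [[338 115  55   7 227]]
top pot_1_mid 0.79 [199. 200. 218. 222.]
top timer_1 0.81 [270. 238. 295. 260.]
top timer_1 0.45 [408. 131. 433. 197.]
top film_1 0.74 [439. 232. 469. 257.]
top film_1 0.53 [160. 160. 228. 232.]
side pot_1_mid 0.61 [264. 269. 282. 293.]
side timer_1 0.75 [330. 232. 357. 262.]
side timer_1 0.58 [264. 268. 279. 293.]
side film_1 0.96 [394. 162. 420. 185.]
```

```bash
python3 -c "
from h import *
c=snap('wrist'); g=c['frame'].mean(2)
print([(r,int(g[r,300:345].max()),300+int(g[r,300:345].argmax())) for r in range(168,222,4)])
for n in ('top','side'):
  d=snap(n); hsv=cv2.cvtColor(d['frame'],cv2.COLOR_RGB2HSV)
  for k,lo,hi in [('red',(0,110,60),(6,255,255)),('green',(50,100,40),(85,255,255))]:
    m,l,s,ce=cv2.connectedComponentsWithStats(cv2.inRange(hsv,lo,hi)); print(n,k,[(s[i].tolist(),atz(d,[ce[i]],.04)[0].round(3).tolist()) for i in range(1,m) if s[i,4]>40])
"
```

```text
[(168, 129, 301), (172, 121, 304), (176, 79, 322), (180, 128, 323), (184, 129, 323), (188, 131, 323), (192, 131, 324), (196, 131, 324), (200, 68, 303), (204, 66, 305), (208, 67, 314), (212, 66, 300), (216, 67, 301), (220, 68, 302)]
top red [([413, 158, 21, 5, 78], [0.597, -0.275, 0.04]), ([199, 204, 16, 14, 175], [0.452, 0.271, 0.04])]
top green [([172, 171, 17, 17, 220], [0.533, 0.345, 0.04])]
side red [([263, 270, 17, 15, 208], [0.454, 0.275, 0.04]), ([0, 350, 15, 20, 203], [0.796, 0.821, 0.04])]
side green [([219, 274, 18, 16, 223], [0.535, 0.346, 0.04])]
```

The pointer is on blue, both pots are in the tray, the stay and flap are up and the bystanders are unmoved. Handing in.

```bash
python3 -c "
from plant import robot
print(robot.close_job())"
```

```text
the job is handed in; nothing more can be done
None
```

The job is handed in, verdict not shown: my last measurements have both pots (red and green, the only two there) upright in the tray, the flap propped on the stay, the selector on blue and the timer and film roll unmoved, though I viewed 15 pictures, one over the limit of 14.

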